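# Stack the tea-for-one set on its coaster

## Robot

A 7-joint arm with a two-finger parallel gripper is mounted at the origin on the work surface. World frame = base frame: x ahead of the robot, y to its left, z up, the work surface at z = 0. Lengths are in m, angles in rad, forces in N, time in s.
With the tool pointing down it reaches from about 0.4 to 0.85 m from the base axis. Payload 10.4 kg.
Tool frame: the origin (TCP) lies where the fingers leave the gripper's body, on its centre line; the fingertips stand 70 mm ahead of it and the grasp point (between the pads) lies r.grip_depth ahead of it (r.grip_depth is the distance from the TCP to the grasp point, in m); z points along the fingers, y is the direction in which the jaws open and shut (so a half turn about z gives the same grasp; the last joint's range is limited). The gripper opens to 87 mm and grips with 3 to 60 N. Pads are 19 mm wide; open, the fingers measure 117 mm over their backs; the gripper's body (75 mm by 190 mm) begins 51 mm behind the grasp point.
Start: joints at [-1.233, 0.332, -0.065, 1.46, 0.022, 1.35, -0.088], TCP at [0.221, 0.585, 0.292] pointing down, gripper open.
Joint ranges: [-2.6, 2.6], [-0.5, 2.12], [-1.47, 1.34], [0.16, 2.42], [-1.27, 4.41], [0.06, 2.06], [-2.6, 2.6]. Speed limits (rad/s): [2.22, 2.22, 2.79, 2.79, 3.14, 3.14, 3.14].

## Interface

Orientations are given as a unit quaternion [x, y, z, w].
In Python, from bench import monitor, viewer, workorder, nets, r gives the robot as it stands.
- The arm moves only by the tool drive_tool, never from a script. Its argument "plan" is a list of rows, each an object of numbers: "rx", "ry", "rz": the turn, a rotation vector about the tool's x, y, z in units of 360 degrees (1.0 is 360 degrees); "x", "y", "z": the shift along the tool's x, y, z in units of 1000 mm (1.0 is 1000 mm); "fingers": the opening, from 0 (shut) to 1 (fully open). In form: [{"rx": .., "ry": .., "rz": .., "x": .., "y": .., "z": .., "fingers": ..}, ...]. A call has 1 to 12 rows; each row is the pose to reach, as a shift and turn from the pose commanded when the call began, along the tool's axes at that moment, turning the shorter way round; what a row does not reach only later rows make up. A row lasts 1/8 s, in which the tool goes at most 62.5 mm and 10.7 degrees, less where a joint would pass 70% of its speed; a pose out of reach is approached as far as the arm can. A call with a number of a shift or a turn outside -1 to 1 is refused whole. A call with a gripper value outside its range is refused whole. The fingers move at their own pace and stop on an object; "squeeze" is the grip in N (left out, the last holds). Time passes only in rows, so rows that repeat a pose let the fingers close. It gives the time, the measured TCP pose, the force and the opening at its end, in the units of the state.
- monitor.read_state(): the state, without advancing time (a new reading comes with each control period).
- viewer.camera(name): name is "side" or "top"; returns a dict with "color" (400x640x3 uint8, red, green, blue), "depth" (400x640 float32, m along the optical axis (not along the pixel's ray), 0 where there is no reading), "camera_matrix" (3x3 intrinsics, pixels), "xyz" and "rotation" of the camera in the world. Camera axes: x right, y down, z forward; pixel columns grow to the right and rows downward; lengths in m; the calibration is good to about 2 mm. A picture is of the moment at which its call begins.
- workorder.close_job(): hands the job in, once; it reports no verdict.
Trained networks look in the newest picture that a camera, given by its name, has taken for a name from the list of things; names that differ only in an ending like _2 or _b are one class to them, and where a whole thing is asked for, a point or a joint stands for the part that bears it (a point fixed in the world has none). Each returns a list of dicts, best first, with "confidence" (0 to 1); they miss things now and then, are a little off and sometimes report something else, mostly with a low value. They report only what shows in the picture. A call takes as long as a camera call.
- nets.find_in(label, camera): "centre" ([x, y, z] in m, in world coordinates, good to about 4 mm: the middle of the surface that is visible of it).
- nets.regions_of(label, camera): "region" (400x640 bool, what is visible of it).
The state is a dict: "time": time; "joint_positions": joint angles; "joint_vel": joint speeds; "joint_torque": joint torques, N m; "ee_pos": TCP position; "eef_rot": TCP orientation; "ft_force": force on the tool from outside, world axes, zero at the start; "torque": the same for the moment, N m; "width": finger opening in m.
Only numpy, scipy, OpenCV 4.12 (cv2) and the standard library are available. Lean on these libraries where they do the work, as an engineer would, in place of code of your own. Each camera call takes 0.05 s, during which the arm holds its last target.

## Task

Put the slate-grey tea-for-one set together on the grey coaster, building it up from the bottom one piece at a time: the cup in the middle of the coaster, then the teapot nested on the cup, then the steel infuser hung in the teapot, and last the lid on the infuser. Each piece must be fully seated and upright; set the pieces down rather than dropping them, and leave the honey pot and the milk jug where they are.

Things in the scene. Friction and masses are not known exactly. Their poses are not given: they have to be found in the camera images.
- coaster: Grey silicone coaster, flat disc 100 mm across, 6 mm thick, fixed to the worktop. Origin: centre of its underside, z up.
- cup: Slate-grey stoneware cup, loose, 0.2 kg, upright, 60 mm high, with handle and no spout. Origin: centre of its underside, z up. Body 68 mm across from 18 mm height to the rim, foot 52 mm; mouth 58 mm inside. Handle on +y, reaching 60 mm from the axis, 13 to 51 mm high. Grip from above across the body, along its x.
- teapot: Small slate-grey teapot, no lid on, loose, 0.28 kg, 72 mm high. Origin: centre of its underside, z up. Body 66 mm across from 8 mm up, mouth 56; below a foot 50 mm across (42 at the bottom) that drops into the cup, the step resting on its rim: origin then 52 mm above the cup's. Handle on +y and spout on -y reach 67 mm from the axis, up to 68 mm high. Grip from above across the body, along its x.
- infuser: Round steel infuser basket, open on top, loose, 0.07 kg, 63 mm high. Origin: centre of its underside, z up. Basket 42 mm across at the bottom, 50 at the top; flat rim 68 mm across at 48 to 51 mm height, which rests on the teapot's rim: origin then 24 mm above the pot's. Above it a collar, 48 mm outside, 42 inside, 51 to 63 mm high: grip it there from above, fingertips just over the flat rim.
- lid: Slate-grey teapot lid, right way up, loose, 0.07 kg, 33 mm high. Origin: centre of its underside, z up. Plug 33 mm across, 7 mm high, drops into the infuser's collar; the disc, 60 mm across, then rests on the collar: origin 56 mm above the infuser's. Disc from 7 mm height, domed to 15 mm; knob 16 to 19 mm across from there to 33 mm: grip it from above, fingertips at 18 mm height.
- honey_pot: Bystander: squat buff stoneware honey pot with its brown knobbed lid on, loose, 84 mm across, 87 mm high. Origin: centre of its underside, z up. Leave it alone.
- milk_jug: Bystander: white china milk jug, loose, 64 mm across, 80 mm high, handle on its +y side reaching 53 mm from the axis. Origin: centre of its underside, z up. Leave it alone.

How it is judged:
On the way, in this order (a step that is already met when the one before it is completed fails the run):
1. the cup stands upright on the coaster, let go (horizontal distance between cup and coaster below 0.015 m and z of cup in the frame of coaster between 0.003 and 0.009 m and angle between cup's own z axis and vertical below 0.06 rad and contact force between the fingers and cup below 0.3 N and linear speed of cup below 0.02 m/s), for 0.2 s.
2. the teapot is nested on the cup, let go, the cup still on the coaster (horizontal distance between cup and coaster below 0.015 m and z of cup in the frame of coaster between 0.003 and 0.009 m and angle between each of cup, teapot's own z axis and vertical below 0.06 rad and horizontal distance between teapot and cup below 0.008 m and z of teapot in the frame of cup between 0.049 and 0.055 m and contact force between the fingers and teapot below 0.3 N and linear speed of teapot below 0.02 m/s), for 0.2 s.
3. the infuser hangs in the teapot by its rim, let go, with cup and pot in place (horizontal distance between cup and coaster below 0.015 m and z of cup in the frame of coaster between 0.003 and 0.009 m and angle between each of cup, teapot, infuser's own z axis and vertical below 0.06 rad and horizontal distance between teapot and cup below 0.008 m and z of teapot in the frame of cup between 0.049 and 0.055 m and horizontal distance between infuser and teapot below 0.008 m and z of infuser in the frame of teapot between 0.021 and 0.027 m and contact force between the fingers and infuser below 0.3 N and linear speed of infuser below 0.02 m/s), for 0.2 s.
4. the lid sits on the infuser, let go, the whole stack in place (horizontal distance between cup and coaster below 0.015 m and z of cup in the frame of coaster between 0.003 and 0.009 m and angle between each of cup, teapot, infuser, lid's own z axis and vertical below 0.06 rad and horizontal distance between teapot and cup below 0.008 m and z of teapot in the frame of cup between 0.049 and 0.055 m and horizontal distance between infuser and teapot below 0.008 m and z of infuser in the frame of teapot between 0.021 and 0.027 m and horizontal distance between lid and infuser below 0.008 m and z of lid in the frame of infuser between 0.053 and 0.059 m and contact force between the fingers and lid below 0.3 N and linear speed of lid below 0.02 m/s), for 0.2 s.
At the end, for the whole second after the job is handed in: The cup stands upright on the coaster (centres within 15 mm), the teapot is seated on the cup, the infuser in the teapot and the lid on the infuser, each within 8 mm of the axis of the piece below, within 3 mm of its seated height and within 0.06 rad of upright; all are released and at rest (all of step 4 and linear speed of each of cup, teapot, infuser below 0.02 m/s and contact force between the fingers and cup below 0.3 N and contact force between the fingers and teapot below 0.3 N and contact force between the fingers and infuser below 0.3 N); the robot touches nothing.
It fails at once if the honey pot is shifted by more than 30 mm (distance of honey_pot from where it was at the start of the episode above 0.03 m).
It fails at once if the milk jug is shifted by more than 30 mm (distance of milk_jug from where it was at the start of the episode above 0.03 m).
It fails at once if a piece of the set is dropped (falls free of the gripper at more than 0.7 m/s) ((linear speed of cup above 0.7 m/s and contact force between the fingers and cup below 0.05 N) or (linear speed of teapot above 0.7 m/s and contact force between the fingers and teapot below 0.05 N) or (linear speed of infuser above 0.7 m/s and contact force between the fingers and infuser below 0.05 N) or (linear speed of lid above 0.7 m/s and contact force between the fingers and lid below 0.05 N)).
It also fails if it takes over 128 s, if anything falls off the work surface, if the arm or the gripper's body presses on something with over 40 N, if the wrist force passes 120 N, or if a joint passes its speed limit or range.

## Working session

There is one attempt and no reset: what is moved stays moved. The work goes in short steps, Python scripts to look and compute and a tool call to move; the robot and the scene stay as the last step left them, time stands still between calls to the robot, and variables do not carry over. Pictures are saved under pics/ and viewed, and the job is handed in when it is done.

Besides the shell and the picture viewer there is one more tool, called after "Request:" by a JSON object that holds its "name" and its "arguments". drive_tool: Moves the arm, as the interface text tells. Its arguments: {"type":"object","properties":{"plan":{"type":"array","items":{"type":"object","properties":{"rx":{"type":"number","minimum":-1,"maximum":1},"ry":{"type":"number","minimum":-1,"maximum":1},"rz":{"type":"number","minimum":-1,"maximum":1},"x":{"type":"number","minimum":-1,"maximum":1},"y":{"type":"number","minimum":-1,"maximum":1},"z":{"type":"number","minimum":-1,"maximum":1},"fingers":{"type":"number"}}}},"squeeze":{"type":"number"}},"required":["plan"]}

```bash
mkdir -p pics
cat > h.py <<'E'
from bench import monitor, viewer, workorder, nets, r
import numpy as np, cv2
from scipy.spatial.transform import Rotation as R
def snap(cam,fn=None):
    c=viewer.camera(cam)
    if fn: cv2.imwrite('pics/'+fn,c['color'][:,:,::-1])
    return c
def cloud(c):
    K=np.array(c['camera_matrix']);d=c['depth'];v,u=np.indices(d.shape)
    P=np.stack([(u-K[0,2])/K[0,0]*d,(v-K[1,2])/K[1,1]*d,d],-1)
    rot=np.array(c['rotation'])
    M=rot if rot.shape==(3,3) else R.from_quat(rot).as_matrix()
    return P@M.T+np.array(c['xyz']), d>0
E
python3 - <<'E'
from h import *
print(r.grip_depth, monitor.read_state())
for cam in('top','side'):
    c=snap(cam,cam+'0.png');print(c['xyz'],c['rotation'],c['camera_matrix'])
    for n in 'coaster cup teapot infuser lid honey_pot milk_jug'.split():
        for f in nets.find_in(n,cam)[:2]: print(cam,n,np.round(f['centre'],4),round(f['confidence'],2))
E
```

```text
0.051 {'time': 0.0, 'joint_positions': array([-1.23261949,  0.33286903, -0.06467953,  1.46096187,  0.02160048,
        1.34991977, -0.08847664]), 'joint_vel': array([-5.09855982e-05, -5.47829332e-05, -1.40182164e-03, -8.49550025e-05,
        4.08501144e-04, -8.56315823e-04, -1.15997982e-04]), 'joint_torque': array([ 5.49320303e-04, -6.23258328e+01,  2.48802023e-02, -3.89886189e+01,
       -6.13189023e-02,  3.99486395e-02,  1.67097114e-04]), 'ee_pos': array([0.22053243, 0.58447622, 0.29144579]), 'eef_rot': array([ 1.79399092e-01,  9.83776108e-01, -7.25348810e-04, -9.32389139e-05]), 'ft_force': array([-0.63033842,  0.68182424, -0.30934732]), 'torque': array([ 0.02708956, -0.01934328, -0.00748551]), 'width': 0.08694226390350068}
[ 0.36494985 -0.00331082  0.9872273 ] [ 0.70449485 -0.70351319  0.05636915 -0.07469082] [[407.11104813   0.         321.49210931]
 [  0.         407.11104813 195.754357  ]
 [  0.           0.           1.        ]]
top coaster [0.612  0.2384 0.007 ] 0.98
top coaster [0.4315 0.3439 0.0415] 0.16
top cup [0.464  0.1351 0.0142] 0.91
top teapot [ 0.4168 -0.3104  0.0442] 0.85
top infuser [ 0.4516 -0.1148  0.052 ] 0.62
top lid [0.6431 0.0132 0.0097] 0.94
top lid [ 0.6216 -0.2419  0.0664] 0.41
top honey_pot [ 0.6239 -0.2422  0.0671] 0.59
top milk_jug [0.6072 0.2373 0.0063] 0.36
[ 0.23936591 -0.66558885  0.57107313] [ 0.86865317 -0.17973274  0.08969109 -0.4528723 ] [[362.30937468   0.         321.2299621 ]
 [  0.         362.30937468 199.34064541]
 [  0.           0.           1.        ]]
side coaster [0.6084 0.2238 0.0033] 0.55
side cup [0.459  0.1116 0.0356] 0.73
side teapot [ 0.4101 -0.3132  0.0515] 0.58
side infuser [ 0.446  -0.1315  0.0489] 0.61
side lid [0.6374 0.0015 0.0126] 0.82
side lid [ 0.4474 -0.1289  0.0526] 0.35
side honey_pot [ 0.611  -0.2709  0.0611] 0.73
side milk_jug [0.4266 0.3156 0.0492] 0.81
```

View pics/top0.png

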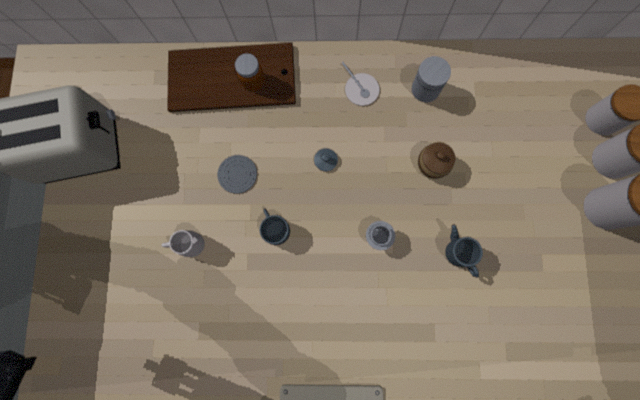

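View pics/side0.png

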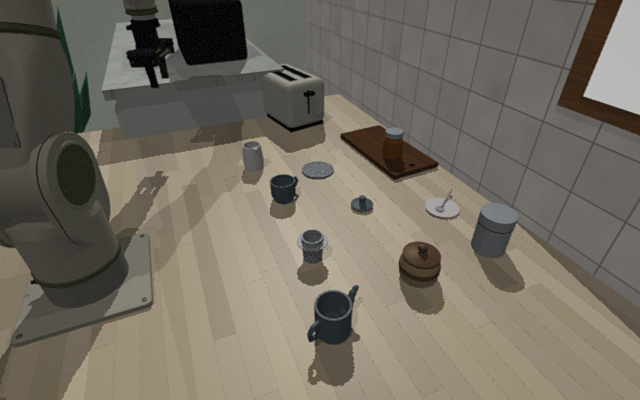

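```bash
cat >> h.py <<'E'
from scipy.optimize import least_squares
def pts(P,ok,xy,rad,zlo,zhi):
    m=ok&(np.hypot(P[...,0]-xy[0],P[...,1]-xy[1])<rad)&(P[...,2]>zlo)&(P[...,2]<zhi)
    return P[m]
def circ(Q,r0,xy,fix=True):
    if fix: s=least_squares(lambda p:np.hypot(Q[:,0]-p[0],Q[:,1]-p[1])-r0,xy,loss='soft_l1',f_scale=.002)
    else: s=least_squares(lambda p:np.hypot(Q[:,0]-p[0],Q[:,1]-p[1])-p[2],[*xy,r0],loss='soft_l1',f_scale=.002)
    return s.x,np.sqrt(np.mean(s.fun**2))
E
python3 - <<'E'
from h import *
T=snap('top');S=snap('side')
PT,oT=cloud(T);PS,oS=cloud(S)
g=dict(coaster=(.612,.238,0,.075),cup=(.464,.118,.06,.065),teapot=(.413,-.31,.072,.08),infuser=(.446,-.117,.063,.05),lid=(.643,.008,.033,.045))
for n,(x,y,h,rad) in g.items():
    for nm,P,o in(('top',PT,oT),('side',PS,oS)):
        Q=pts(P,o,(x,y),rad,-.01,.12)
        print(n,nm,len(Q),np.histogram(Q[:,2]*1000,bins=range(-10,90,5))[0])
cv2.imwrite('pics/crop.png',cv2.resize(T['color'][130:290,150:500,::-1],None,fx=2.28,fy=2.28,interpolation=cv2.INTER_CUBIC))
Q=T['color'][130:290,150:500]
E
```

```text
coaster top 2699 [   3  654 1172  860   10    0    0    0    0    0    0    0    0    0
    0    0    0    0    0]
coaster side 929 [  0 204 394 331   0   0   0   0   0   0   0   0   0   0   0   0   0   0
   0]
cup top 2238 [  2 597 948 263  50  42  26  15  19  25  26  30  30  98  67   0   0   0
   0]
cup side 1399 [  0 236 492  17  21  28  49  60  64  72  73  82  79  86  40   0   0   0
   0]
teapot top 3586 [   2  942 1512   26  193  135   31   41   64   61   56   59   60   66
   83   74  174    7    0]
teapot side 5855 [   0 1093 2744   17  115  108   88  120  155  141  119  144  147  175
  234  159  296    0    0]
infuser top 1359 [  0 321 530  20  14   7  14   8   9   8   0  70 251  22  78   7   0   0
   0]
infuser side 1514 [  0 237 533  25  33  29  31  46  54  51  33  54 215  73 100   0   0   0
   0]
lid top 975 [  0 248 285  70 274  46   3   3  43   3   0   0   0   0   0   0   0   0
   0]
lid side 555 [  0 107 187  34 158  26   7  10  25   1   0   0   0   0   0   0   0   0
   0]
```

View pics/crop.png

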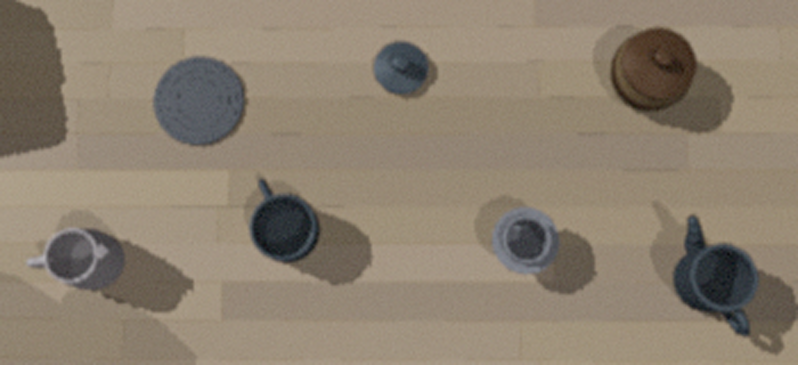

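```bash
cat > meas.py <<'E'
from h import *
def ray(c,u,v,z):
    K=np.array(c['camera_matrix']);rot=np.array(c['rotation'])
    M=rot if rot.shape==(3,3) else R.from_quat(rot).as_matrix()
    d=np.stack([(u-K[0,2])/K[0,0],(v-K[1,2])/K[1,1],np.ones_like(u,float)],-1)@M.T
    o=np.array(c['xyz']);return o+d*((z-o[2])/d[...,2])[...,None]
def rimfit(P,o,xy,zlo,zhi,rm,rmin,rmax,it=4):
    xy=np.array(xy)
    for _ in range(it):
        Q=pts(P,o,xy,rmax,zlo,zhi);Q=Q[np.hypot(*(Q[:,:2]-xy).T)>rmin]
        if len(Q)<8: return xy,len(Q),9
        p,e=circ(Q,rm,xy);xy=p[:2]
    return xy,len(Q),e
E
python3 - <<'E'
from meas import *
acc={}
for k in range(3):
  for cam in('top','side'):
    c=snap(cam);P,o=cloud(c)
    def add(n,xy): acc.setdefault((n,cam),[]).append(np.array(xy)*1000)
    rg=nets.regions_of('coaster',cam)
    if rg:
        v,u=np.nonzero(rg[0]['region']);X=ray(c,u,v,.006);add('coaster',X.mean(0)[:2])
    add('cup',rimfit(P,o,(.464,.115),.054,.066,.0315,.02,.042)[0])
    add('pot',rimfit(P,o,(.413,-.315),.066,.078,.0305,.02,.04)[0])
    add('infrim',rimfit(P,o,(.446,-.12),.046,.055,.029,.0245,.038)[0])
    add('infcol',rimfit(P,o,(.446,-.12),.059,.068,.0225,.012,.028)[0])
    Q=pts(P,o,(.643,.008),.04,.028,.038);add('lidknob',Q.mean(0)[:2])
    rg=nets.regions_of('lid',cam)
    m=o&(np.hypot(P[...,0]-.643,P[...,1]-.008)<.045)&(P[...,2]>.007)&(P[...,2]<.02)
    v,u=np.nonzero(m);Q=P[m];add('liddisc',[ (Q[:,0].min()+Q[:,0].max())/2,(Q[:,1].min()+Q[:,1].max())/2])
    for n,xy,ri in(('cup',(.464,.115),.04),('pot',(.413,-.315),.042)):
        xy=np.mean(acc[(n,cam)],0)/1000
        Q=pts(P,o,xy,.075,.02,.075);d=Q[:,:2]-xy;rr=np.hypot(*d.T);d=d[rr>ri+.005]
        a=np.degrees(np.arctan2(d[:,1],d[:,0]))
        print(n,cam,len(d),'handle ang',np.percentile(a,[5,50,95]).round(0), 'hi/lo medians',np.median(a[a>0]),np.median(a[a<0]))
for k,v in acc.items(): print(k,np.mean(v,0).round(1),np.std(v,0).round(1))
E
```

```text
cup top 21 handle ang [24. 27. 32.] hi/lo medians 26.508336589115064 nan
pot top 98 handle ang [-159.   18.   30.] hi/lo medians 24.942060035649423 -157.14103532069726
cup side 24 handle ang [24. 26. 29.] hi/lo medians 26.467001109665937 nan
pot side 200 handle ang [-159. -152.   28.] hi/lo medians 22.280309729377578 -154.79643624083818
cup top 20 handle ang [24. 27. 32.] hi/lo medians 27.386722065340805 nan
pot top 101 handle ang [-159.   18.   30.] hi/lo medians 25.828332350915232 -157.11964203579612
cup side 24 handle ang [24. 26. 29.] hi/lo medians 26.1539646219724 nan
pot side 202 handle ang [-159. -152.   28.] hi/lo medians 22.068561105139544 -154.6728204659438
cup top 19 handle ang [24. 27. 32.] hi/lo medians 27.497382605938686 nan
pot top 100 handle ang [-159.   19.   30.] hi/lo medians 25.081654779571846 -156.9779359332238
cup side 24 handle ang [25. 26. 30.] hi/lo medians 26.038484998592693 nan
pot side 200 handle ang [-159. -152.   28.] hi/lo medians 22.151885771488132 -154.6653083232382
('cup', 'top') [462.  130.6] [0. 0.]
('pot', 'top') [ 412.4 -301.6] [0.1 0. ]
('infrim', 'top') [ 449.7 -113.5] [0.1 0.1]
('infcol', 'top') [ 449.6 -113.1] [0. 0.]
('lidknob', 'top') [641.4  13. ] [0.1 0.1]
('liddisc', 'top') [641.6  12.9] [0.3 0. ]
('coaster', 'side') [605.2 228.3] [0.1 0.6]
('cup', 'side') [462.6 128.6] [0.  0.2]
('pot', 'side') [ 411.9 -304.7] [0. 0.]
('infrim', 'side') [ 448.8 -117.9] [0.1 0.1]
('infcol', 'side') [ 449.8 -115.2] [0.  0.1]
('lidknob', 'side') [640.4   9.4] [0.2 0.2]
('liddisc', 'side') [641.3  11. ] [0.3 0.3]
('coaster', 'top') [606.3 234.5] [0.2 0.7]
  return _methods._mean(a, axis=axis, dtype=dtype,
  ret = ret.dtype.type(ret / rcount)
```

```bash
cat > go.py <<'E'
from h import *
import sys
def go(x,y,z,yawdeg=-64,roll=True):
    s=monitor.read_state();M=R.from_quat(s['eef_rot'])
    d=np.array([x,y,z])-s['ee_pos'];l=M.inv().apply(d)
    a=np.radians(yawdeg);yv=np.array([np.cos(a),np.sin(a),0]);zv=np.array([0,0,-1.]);xv=np.cross(yv,zv)
    T=R.from_matrix(np.stack([xv,yv,zv],1));rv=(M.inv()*T).as_rotvec()/(2*np.pi)
    print('t',round(s['time'],2),'pos',s['ee_pos'].round(4),'w',round(s['width'],4),'F',s['ft_force'].round(1))
    print('shift',l.round(4),'turn',rv.round(4),'rows>=',round(np.linalg.norm(l)/.0625,1),round(np.linalg.norm(rv)*360/10.7,1))
if __name__=='__main__': go(*map(float,sys.argv[1:]))
E
python3 - <<'E'
from meas import *
c=snap('top');P,o=cloud(c)
g=cv2.cvtColor(c['color'],cv2.COLOR_RGB2LAB).astype(int)
m=(g[...,2]<126).astype(np.uint8)
rg=nets.regions_of('coaster','top')[0]['region'].astype(np.uint8)
m2=m.copy();m2[:,:]=0;m2[145:205,205:272]=m[145:205,205:272]
n,l,st,ce=cv2.connectedComponentsWithStats(m2);i=1+st[1:,4].argmax()
cs,_=cv2.findContours((l==i).astype(np.uint8),0,1)
(u,v),ax,_=cv2.fitEllipse(max(cs,key=len));print(u,v,ax,st[i])
print(ray(c,np.array([u]),np.array([v]),.006))
v,u=np.nonzero(rg);print(u.min(),u.max(),v.min(),v.max(),len(u))
import go;go.go(.462,.1303,.2914,-63.5)
E
```

```text
236.73741149902344 173.85472106933594 (35.87080764770508, 37.556793212890625) [ 218  156   39   37 1059]
[[0.60497377 0.23406521 0.006     ]]
217 257 154 192 1249
t 1.9 pos [0.2206 0.5848 0.2923] w 0.0866 F [0.  0.3 0.1]
shift [-0.3863 -0.34    0.0008] turn [ 0.    -0.     0.369] rows>= 8.2 12.4
```

Request:
{"name": "drive_tool", "arguments": {"plan": [{"x": -0.386, "y": -0.34, "rz": 0.369, "fingers": 1}, {"x": -0.386, "y": -0.34, "rz": 0.369, "fingers": 1}, {"x": -0.386, "y": -0.34, "rz": 0.369, "fingers": 1}, {"x": -0.386, "y": -0.34, "rz": 0.369, "fingers": 1}, {"x": -0.386, "y": -0.34, "rz": 0.369, "fingers": 1}, {"x": -0.386, "y": -0.34, "rz": 0.369, "fingers": 1}, {"x": -0.386, "y": -0.34, "rz": 0.369, "fingers": 1}, {"x": -0.386, "y": -0.34, "rz": 0.369, "fingers": 1}, {"x": -0.386, "y": -0.34, "rz": 0.369, "fingers": 1}, {"x": -0.386, "y": -0.34, "rz": 0.369, "fingers": 1}, {"x": -0.386, "y": -0.34, "rz": 0.369, "fingers": 1}, {"x": -0.386, "y": -0.34, "rz": 0.369, "fingers": 1}]}}

```text
validation failed for argument at $.pl...
```

```bash
python3 go.py .462 .1303 .2 -63.5
```

```text
t 1.9 pos [0.2206 0.5848 0.2923] w 0.0866 F [0.  0.3 0.1]
shift [-0.3863 -0.34    0.0922] turn [ 0.    -0.     0.369] rows>= 8.4 12.4
```

Request:
{"name": "drive_tool", "arguments": {"plan": [{"rx": 0.0, "ry": 0.0, "rz": 0.369, "x": -0.386, "y": -0.34, "z": 0.0, "fingers": 1.0}], "squeeze": 20}}

```text
time: 2.02
ee_pos: [0.247, 0.5316, 0.2912]
eef_rot: [0.269, 0.963, -0.0, -0.001]
ft_force: [1.8, 0.8, 0.7]
width: 0.0868
```

```bash
python3 go.py .462 .1303 .29 -63.5
```

```text
t 2.02 pos [0.247  0.5316 0.2912] w 0.0868 F [1.8 0.8 0.7]
shift [-0.3919 -0.2317  0.0007] turn [-0.0004 -0.      0.3397] rows>= 7.3 11.4
```

Request:
{"name": "drive_tool", "arguments": {"plan": [{"rx": 0.0, "ry": 0.0, "rz": 0.34, "x": -0.392, "y": -0.232, "z": 0.0, "fingers": 1.0}, {"rx": 0.0, "ry": 0.0, "rz": 0.34, "x": -0.392, "y": -0.232, "z": 0.0, "fingers": 1.0}, {"rx": 0.0, "ry": 0.0, "rz": 0.34, "x": -0.392, "y": -0.232, "z": 0.0, "fingers": 1.0}, {"rx": 0.0, "ry": 0.0, "rz": 0.34, "x": -0.392, "y": -0.232, "z": 0.0, "fingers": 1.0}, {"rx": 0.0, "ry": 0.0, "rz": 0.34, "x": -0.392, "y": -0.232, "z": 0.0, "fingers": 1.0}, {"rx": 0.0, "ry": 0.0, "rz": 0.34, "x": -0.392, "y": -0.232, "z": 0.0, "fingers": 1.0}, {"rx": 0.0, "ry": 0.0, "rz": 0.34, "x": -0.392, "y": -0.232, "z": 0.0, "fingers": 1.0}, {"rx": 0.0, "ry": 0.0, "rz": 0.34, "x": -0.392, "y": -0.232, "z": 0.0, "fingers": 1.0}, {"rx": 0.0, "ry": 0.0, "rz": 0.34, "x": -0.392, "y": -0.232, "z": 0.0, "fingers": 1.0}, {"rx": 0.0, "ry": 0.0, "rz": 0.34, "x": -0.392, "y": -0.232, "z": 0.0, "fingers": 1.0}, {"rx": 0.0, "ry": 0.0, "rz": 0.34, "x": -0.392, "y": -0.232, "z": 0.0, "fingers": 1.0}, {"rx": 0.0, "ry": 0.0, "rz": 0.34, "x": -0.392, "y": -0.232, "z": 0.0, "fingers": 1.0}], "squeeze": 20}}

```text
time: 3.52
ee_pos: [0.4635, 0.1272, 0.2924]
eef_rot: [0.974, 0.224, 0.0, -0.0]
ft_force: [0.2, -0.1, -0.5]
width: 0.0869
```

```bash
python3 go.py .462 .1303 .15 -63.5
```

```text
t 3.52 pos [0.4635 0.1272 0.2924] w 0.0869 F [ 0.2 -0.1 -0.5]
shift [-1.000e-04 -3.400e-03  1.424e-01] turn [-0.     -0.0001 -0.0015] rows>= 2.3 0.1
```

Request:
{"name": "drive_tool", "arguments": {"plan": [{"rx": 0.0, "ry": 0.0, "rz": -0.001, "x": 0.0, "y": -0.003, "z": 0.05, "fingers": 1.0}, {"rx": 0.0, "ry": 0.0, "rz": -0.001, "x": 0.0, "y": -0.003, "z": 0.1, "fingers": 1.0}, {"rx": 0.0, "ry": 0.0, "rz": -0.001, "x": 0.0, "y": -0.003, "z": 0.14, "fingers": 1.0}, {"rx": 0.0, "ry": 0.0, "rz": -0.001, "x": 0.0, "y": -0.003, "z": 0.14, "fingers": 1.0}, {"rx": 0.0, "ry": 0.0, "rz": -0.001, "x": 0.0, "y": -0.003, "z": 0.14, "fingers": 1.0}]}}

```text
time: 4.15
ee_pos: [0.4631, 0.1302, 0.1539]
eef_rot: [0.973, 0.23, 0.001, -0.0]
ft_force: [0.3, 0.2, 0.8]
width: 0.087
```

```bash
python3 go.py .462 .1303 .091 -63.5; python3 -c "
from h import *
c=snap('side');cv2.imwrite('pics/s1.png',cv2.resize(c['color'][60:280,180:420,::-1],None,fx=2.5,fy=2.5))"
```

```text
t 4.15 pos [0.4631 0.1302 0.1539] w 0.087 F [0.3 0.2 0.8]
shift [-0.0011 -0.0006  0.0629] turn [ 0.     -0.0003  0.0001] rows>= 1.0 0.0
```

View pics/s1.png

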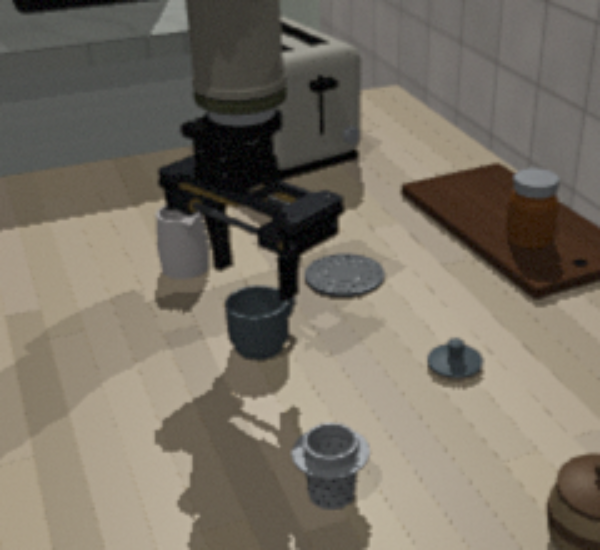

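Run:
```python
from meas import *
s=monitor.read_state();M=R.from_quat(s['eef_rot']).as_matrix()
for cam in('side','top'):
    c=snap(cam,cam+'2.png');K=np.array(c['camera_matrix']);C=R.from_quat(c['rotation']).as_matrix() if np.size(c['rotation'])==4 else np.array(c['rotation'])
    def pr(p):
        q=C.T@(np.array(p)-c['xyz']);return (K@q/q[2])[:2].round(0)
    for o in(-.0435,.0435): print(cam,pr(s['ee_pos']+M@[0,o,.07]))
    print('cup rim c',pr([.462,.1303,.06]),'tcp',pr(s['ee_pos']))
    P,o=cloud(c); Q=pts(P,o,(.462,.13),.07,.075,.10)
    if len(Q): 
        print(len(Q)); a=(Q[:,:2]-s['ee_pos'][:2])@M[:2,1]; b=(Q[:,:2]-s['ee_pos'][:2])@M[:2,0]
        for sg in(-1,1):
            k=a*sg>0
            if k.any(): print(sg,k.sum(),a[k].min(),a[k].max(),b[k].min(),b[k].max())
```

```text
side [270. 167.]
side [294. 178.]
cup rim c [282. 180.] tcp [280. 148.]
81
-1 40 -0.05056412224955133 -0.040351385840932404 -0.011107477177122587 0.009767120038338774
1 41 0.04616165982225238 0.05509573133560448 -0.01121178200133058 0.010837704149352671
top [254. 236.]
top [290. 218.]
cup rim c [274. 229.] tcp [267. 223.]
```

Request:
{"name": "drive_tool", "arguments": {"plan": [{"rx": 0.0, "ry": 0.0, "rz": 0.0, "x": -0.001, "y": 0.0, "z": 0.03, "fingers": 1.0}, {"rx": 0.0, "ry": 0.0, "rz": 0.0, "x": -0.001, "y": 0.0, "z": 0.055, "fingers": 1.0}, {"rx": 0.0, "ry": 0.0, "rz": 0.0, "x": -0.001, "y": 0.0, "z": 0.063, "fingers": 1.0}, {"rx": 0.0, "ry": 0.0, "rz": 0.0, "x": -0.001, "y": 0.0, "z": 0.063, "fingers": 1.0}, {"rx": 0.0, "ry": 0.0, "rz": 0.0, "x": -0.001, "y": 0.0, "z": 0.063, "fingers": 0.7}, {"rx": 0.0, "ry": 0.0, "rz": 0.0, "x": -0.001, "y": 0.0, "z": 0.063, "fingers": 0.7}, {"rx": 0.0, "ry": 0.0, "rz": 0.0, "x": -0.001, "y": 0.0, "z": 0.063, "fingers": 0.7}, {"rx": 0.0, "ry": 0.0, "rz": 0.0, "x": -0.001, "y": 0.0, "z": 0.063, "fingers": 0.7}, {"rx": 0.0, "ry": 0.0, "rz": 0.0, "x": -0.001, "y": 0.0, "z": 0.063, "fingers": 0.7}], "squeeze": 15}}

```text
time: 5.42
ee_pos: [0.4616, 0.1297, 0.0897]
eef_rot: [0.973, 0.23, 0.0, -0.0]
ft_force: [-1.9, 1.0, 5.7]
width: 0.066
```

```bash
python3 go.py .462 .1303 .25 -63.5
```

```text
t 5.42 pos [0.4616 0.1297 0.0897] w 0.066 F [-1.9  1.   5.7]
shift [ 0.0007 -0.0004 -0.1603] turn [-0.0001 -0.0001  0.0001] rows>= 2.6 0.0
```

Request:
{"name": "drive_tool", "arguments": {"plan": [{"rx": 0.0, "ry": 0.0, "rz": 0.0, "x": 0.0, "y": 0.0, "z": -0.01, "fingers": 0.6}, {"rx": 0.0, "ry": 0.0, "rz": 0.0, "x": 0.0, "y": 0.0, "z": -0.03, "fingers": 0.6}, {"rx": 0.0, "ry": 0.0, "rz": 0.0, "x": 0.0, "y": 0.0, "z": -0.06, "fingers": 0.6}, {"rx": 0.0, "ry": 0.0, "rz": 0.0, "x": 0.0, "y": 0.0, "z": -0.09, "fingers": 0.6}, {"rx": 0.0, "ry": 0.0, "rz": 0.0, "x": 0.0, "y": 0.0, "z": -0.1, "fingers": 0.6}, {"rx": 0.0, "ry": 0.0, "rz": 0.0, "x": 0.0, "y": 0.0, "z": -0.1, "fingers": 0.6}], "squeeze": 15}}

```text
time: 6.18
ee_pos: [0.4613, 0.1295, 0.1893]
eef_rot: [0.973, 0.23, 0.0, -0.0]
ft_force: [-0.6, 0.5, -2.3]
width: 0.0665
```

```bash
python3 go.py .606 .234 .19 -63.5; python3 -c "
from h import *
c=snap('side');cv2.imwrite('pics/s3.png',cv2.resize(c['color'][60:280,180:420,::-1],None,fx=2.5,fy=2.5))"
```

```text
t 6.17 pos [0.4613 0.1295 0.1893] w 0.0665 F [-0.6  0.5 -2.3]
shift [ 0.1761 -0.0288 -0.0006] turn [-0.     -0.0001  0.0001] rows>= 2.9 0.0
```

View pics/s3.png

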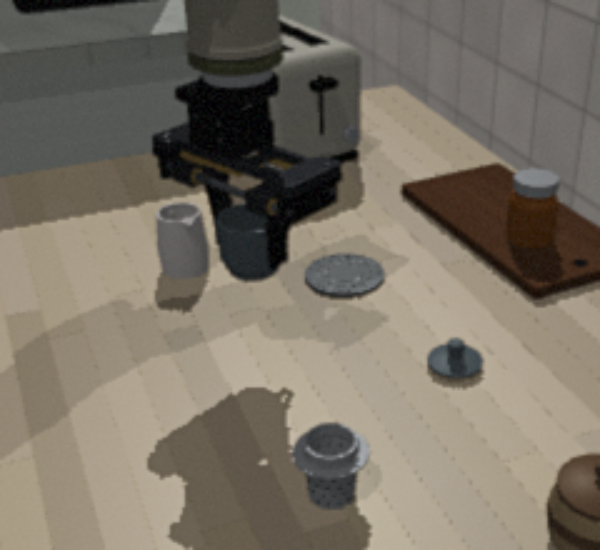

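Request:
{"name": "drive_tool", "arguments": {"plan": [{"rx": 0.0, "ry": 0.0, "rz": 0.0, "x": 0.03, "y": -0.005, "z": 0.0, "fingers": 0.6}, {"rx": 0.0, "ry": 0.0, "rz": 0.0, "x": 0.07, "y": -0.011, "z": 0.0, "fingers": 0.6}, {"rx": 0.0, "ry": 0.0, "rz": 0.0, "x": 0.11, "y": -0.018, "z": 0.0, "fingers": 0.6}, {"rx": 0.0, "ry": 0.0, "rz": 0.0, "x": 0.15, "y": -0.025, "z": 0.0, "fingers": 0.6}, {"rx": 0.0, "ry": 0.0, "rz": 0.0, "x": 0.176, "y": -0.029, "z": 0.0, "fingers": 0.6}, {"rx": 0.0, "ry": 0.0, "rz": 0.0, "x": 0.176, "y": -0.029, "z": 0.0, "fingers": 0.6}, {"rx": 0.0, "ry": 0.0, "rz": 0.0, "x": 0.176, "y": -0.029, "z": 0.0, "fingers": 0.6}, {"rx": 0.0, "ry": 0.0, "rz": 0.0, "x": 0.176, "y": -0.029, "z": 0.0, "fingers": 0.6}], "squeeze": 15}}

```text
time: 7.22
ee_pos: [0.6052, 0.2334, 0.1889]
eef_rot: [0.973, 0.229, -0.0, 0.0]
ft_force: [0.4, -0.5, -1.7]
width: 0.0662
```

```bash
python3 go.py .606 .234 .0965 -63.5; python3 -c "
from h import *
c=snap('side');cv2.imwrite('pics/s4.png',cv2.resize(c['color'][60:280,180:420,::-1],None,fx=2.5,fy=2.5))
P,o=cloud(c)
"
```

```text
t 7.22 pos [0.6052 0.2334 0.1889] w 0.0662 F [ 0.4 -0.5 -1.7]
shift [ 0.001  -0.0002  0.0924] turn [-0.      0.0001  0.    ] rows>= 1.5 0.0
```

View pics/s4.png

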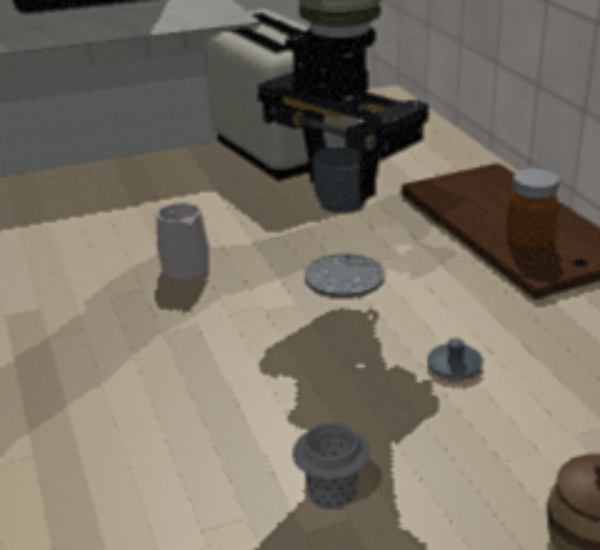

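Request:
{"name": "drive_tool", "arguments": {"plan": [{"rx": 0.0, "ry": 0.0, "rz": 0.0, "x": 0.001, "y": 0.0, "z": 0.04, "fingers": 0.6}, {"rx": 0.0, "ry": 0.0, "rz": 0.0, "x": 0.001, "y": 0.0, "z": 0.075, "fingers": 0.6}, {"rx": 0.0, "ry": 0.0, "rz": 0.0, "x": 0.001, "y": 0.0, "z": 0.087, "fingers": 0.6}, {"rx": 0.0, "ry": 0.0, "rz": 0.0, "x": 0.001, "y": 0.0, "z": 0.09, "fingers": 0.6}, {"rx": 0.0, "ry": 0.0, "rz": 0.0, "x": 0.001, "y": 0.0, "z": 0.092, "fingers": 0.6}, {"rx": 0.0, "ry": 0.0, "rz": 0.0, "x": 0.001, "y": 0.0, "z": 0.093, "fingers": 0.6}, {"rx": 0.0, "ry": 0.0, "rz": 0.0, "x": 0.001, "y": 0.0, "z": 0.093, "fingers": 0.6}], "squeeze": 15}}

```text
time: 8.15
ee_pos: [0.607, 0.2347, 0.0969]
eef_rot: [0.973, 0.23, 0.0, -0.0]
ft_force: [0.4, 0.2, -2.1]
width: 0.0665
```

Request:
{"name": "drive_tool", "arguments": {"plan": [{"rx": 0.0, "ry": 0.0, "rz": 0.0, "x": -0.001, "y": 0.0, "z": 0.001, "fingers": 0.6}, {"rx": 0.0, "ry": 0.0, "rz": 0.0, "x": -0.001, "y": 0.0, "z": 0.002, "fingers": 0.6}, {"rx": 0.0, "ry": 0.0, "rz": 0.0, "x": -0.001, "y": 0.0, "z": 0.002, "fingers": 0.6}], "squeeze": 15}}

```text
time: 8.52
ee_pos: [0.6062, 0.2343, 0.0958]
eef_rot: [0.973, 0.23, 0.001, -0.0]
ft_force: [-4.2, -1.0, 11.0]
width: 0.0664
```

Request:
{"name": "drive_tool", "arguments": {"plan": [{"rx": 0.0, "ry": 0.0, "rz": 0.0, "x": 0.0, "y": 0.0, "z": 0.0, "fingers": 0.85}, {"rx": 0.0, "ry": 0.0, "rz": 0.0, "x": 0.0, "y": 0.0, "z": 0.0, "fingers": 1.0}, {"rx": 0.0, "ry": 0.0, "rz": 0.0, "x": 0.0, "y": 0.0, "z": 0.0, "fingers": 1.0}, {"rx": 0.0, "ry": 0.0, "rz": 0.0, "x": 0.0, "y": 0.0, "z": 0.0, "fingers": 1.0}, {"rx": 0.0, "ry": 0.0, "rz": 0.0, "x": 0.0, "y": 0.0, "z": -0.02, "fingers": 1.0}, {"rx": 0.0, "ry": 0.0, "rz": 0.0, "x": 0.0, "y": 0.0, "z": -0.05, "fingers": 1.0}, {"rx": 0.0, "ry": 0.0, "rz": 0.0, "x": 0.0, "y": 0.0, "z": -0.1, "fingers": 1.0}, {"rx": 0.0, "ry": 0.0, "rz": 0.0, "x": 0.0, "y": 0.0, "z": -0.15, "fingers": 1.0}, {"rx": 0.0, "ry": 0.0, "rz": 0.0, "x": 0.0, "y": 0.0, "z": -0.2, "fingers": 1.0}, {"rx": 0.0, "ry": 0.0, "rz": 0.0, "x": 0.0, "y": 0.0, "z": -0.2, "fingers": 1.0}], "squeeze": 15}}

```text
time: 9.78
ee_pos: [0.6074, 0.2341, 0.3006]
eef_rot: [0.973, 0.229, 0.004, -0.001]
ft_force: [0.3, -0.1, -0.1]
width: 0.0872
```

```bash
python3 go.py .4124 -.302 .295 -66.5
```

```text
t 9.78 pos [0.6074 0.2341 0.3006] w 0.0872 F [ 0.3 -0.1 -0.1]
shift [-0.4139  0.3927  0.0018] turn [-0.0001 -0.0014  0.0084] rows>= 9.1 0.3
```

Request:
{"name": "drive_tool", "arguments": {"plan": [{"rx": 0.0, "ry": -0.001, "rz": 0.008, "x": -0.414, "y": 0.393, "z": 0.0, "fingers": 1.0}, {"rx": 0.0, "ry": -0.001, "rz": 0.008, "x": -0.414, "y": 0.393, "z": 0.0, "fingers": 1.0}, {"rx": 0.0, "ry": -0.001, "rz": 0.008, "x": -0.414, "y": 0.393, "z": 0.0, "fingers": 1.0}, {"rx": 0.0, "ry": -0.001, "rz": 0.008, "x": -0.414, "y": 0.393, "z": 0.0, "fingers": 1.0}, {"rx": 0.0, "ry": -0.001, "rz": 0.008, "x": -0.414, "y": 0.393, "z": 0.0, "fingers": 1.0}, {"rx": 0.0, "ry": -0.001, "rz": 0.008, "x": -0.414, "y": 0.393, "z": 0.0, "fingers": 1.0}, {"rx": 0.0, "ry": -0.001, "rz": 0.008, "x": -0.414, "y": 0.393, "z": 0.0, "fingers": 1.0}, {"rx": 0.0, "ry": -0.001, "rz": 0.008, "x": -0.414, "y": 0.393, "z": 0.0, "fingers": 1.0}, {"rx": 0.0, "ry": -0.001, "rz": 0.008, "x": -0.414, "y": 0.393, "z": 0.0, "fingers": 1.0}, {"rx": 0.0, "ry": -0.001, "rz": 0.008, "x": -0.414, "y": 0.393, "z": 0.0, "fingers": 1.0}, {"rx": 0.0, "ry": -0.001, "rz": 0.008, "x": -0.414, "y": 0.393, "z": 0.0, "fingers": 1.0}, {"rx": 0.0, "ry": -0.001, "rz": 0.008, "x": -0.414, "y": 0.393, "z": 0.0, "fingers": 1.0}]}}

```text
time: 11.28
ee_pos: [0.4118, -0.301, 0.2941]
eef_rot: [0.979, 0.206, -0.003, 0.0]
ft_force: [-0.3, 1.0, 0.3]
width: 0.0873
```

```bash
python3 go.py .4124 -.302 .097 -66.5
python3 - <<'E'
from meas import *
for cam in('top','side'):
    c=snap(cam,cam+'5.png');P,o=cloud(c)
    print('cup',rimfit(P,o,(.606,.233),.060,.072,.0315,.02,.042))
    print('pot',rimfit(P,o,(.413,-.305),.066,.078,.0305,.02,.04))
E
```

```text
t 11.28 pos [ 0.4118 -0.301   0.2941] w 0.0873 F [-0.3  1.   0.3]
shift [0.0013 0.0012 0.1971] turn [-0.0001  0.001   0.0008] rows>= 3.2 0.0
cup (array([0.60645088, 0.23412364]), 171, np.float64(0.0012918793669600124))
pot (array([ 0.41247049, -0.30150247]), 98, np.float64(0.001518583953291601))
cup (array([0.606, 0.233]), 0, 9)
pot (array([ 0.41195963, -0.30467864]), 403, np.float64(0.0015587378735813073))
```

View pics/top5.png

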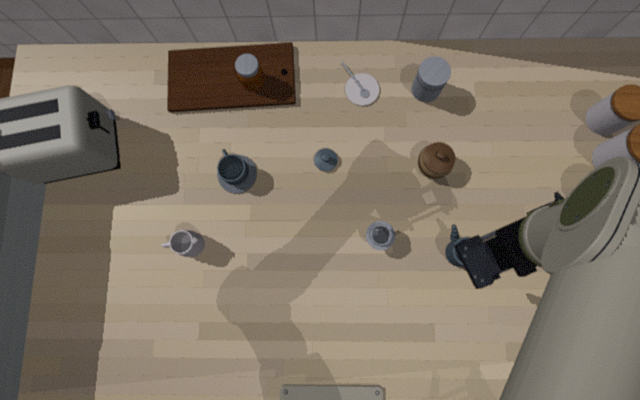

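Request:
{"name": "drive_tool", "arguments": {"plan": [{"rx": 0.0, "ry": 0.001, "rz": 0.001, "x": 0.001, "y": 0.001, "z": 0.05, "fingers": 1.0}, {"rx": 0.0, "ry": 0.001, "rz": 0.001, "x": 0.001, "y": 0.001, "z": 0.1, "fingers": 1.0}, {"rx": 0.0, "ry": 0.001, "rz": 0.001, "x": 0.001, "y": 0.001, "z": 0.13, "fingers": 1.0}, {"rx": 0.0, "ry": 0.001, "rz": 0.001, "x": 0.001, "y": 0.001, "z": 0.13, "fingers": 1.0}, {"rx": 0.0, "ry": 0.001, "rz": 0.001, "x": 0.001, "y": 0.001, "z": 0.13, "fingers": 1.0}]}}

```text
time: 12.0
ee_pos: [0.4125, -0.3034, 0.1655]
eef_rot: [0.979, 0.202, 0.001, 0.0]
ft_force: [0.3, -0.0, 0.5]
width: 0.0871
```

```bash
python3 go.py .4124 -.302 .097 -66.5
```

```text
t 12.0 pos [ 0.4125 -0.3034  0.1655] w 0.0871 F [ 0.3 -0.   0.5]
shift [ 0.0004 -0.0014  0.0685] turn [ 0.0002 -0.0002 -0.0004] rows>= 1.1 0.0
```

Request:
{"name": "drive_tool", "arguments": {"plan": [{"rx": 0.0, "ry": 0.0, "rz": 0.0, "x": 0.0, "y": -0.001, "z": 0.03, "fingers": 1.0}, {"rx": 0.0, "ry": 0.0, "rz": 0.0, "x": 0.0, "y": -0.001, "z": 0.06, "fingers": 1.0}, {"rx": 0.0, "ry": 0.0, "rz": 0.0, "x": 0.0, "y": -0.001, "z": 0.068, "fingers": 1.0}, {"rx": 0.0, "ry": 0.0, "rz": 0.0, "x": 0.0, "y": -0.001, "z": 0.068, "fingers": 1.0}, {"rx": 0.0, "ry": 0.0, "rz": 0.0, "x": 0.0, "y": -0.001, "z": 0.068, "fingers": 0.6}, {"rx": 0.0, "ry": 0.0, "rz": 0.0, "x": 0.0, "y": -0.001, "z": 0.068, "fingers": 0.6}, {"rx": 0.0, "ry": 0.0, "rz": 0.0, "x": 0.0, "y": -0.001, "z": 0.068, "fingers": 0.6}, {"rx": 0.0, "ry": 0.0, "rz": 0.0, "x": 0.0, "y": -0.001, "z": 0.068, "fingers": 0.6}, {"rx": 0.0, "ry": 0.0, "rz": 0.0, "x": 0.0, "y": -0.001, "z": 0.068, "fingers": 0.6}], "squeeze": 18}}

```text
time: 13.12
ee_pos: [0.4116, -0.3026, 0.0967]
eef_rot: [0.979, 0.202, 0.0, 0.0]
ft_force: [-0.7, 1.4, 6.1]
width: 0.0645
```

```bash
python3 go.py .4124 -.302 .3 -66.5
```

```text
t 13.12 pos [ 0.4116 -0.3026  0.0967] w 0.0645 F [-0.7  1.4  6.1]
shift [ 1.100e-03 -1.000e-04 -2.033e-01] turn [ 0.0001 -0.0001 -0.0005] rows>= 3.3 0.0
```

Request:
{"name": "drive_tool", "arguments": {"plan": [{"rx": 0.0, "ry": 0.0, "rz": 0.0, "x": 0.0, "y": 0.0, "z": -0.01, "fingers": 0.6}, {"rx": 0.0, "ry": 0.0, "rz": 0.0, "x": 0.0, "y": 0.0, "z": -0.03, "fingers": 0.6}, {"rx": 0.0, "ry": 0.0, "rz": 0.0, "x": 0.0, "y": 0.0, "z": -0.06, "fingers": 0.6}, {"rx": 0.0, "ry": 0.0, "rz": 0.0, "x": 0.0, "y": 0.0, "z": -0.1, "fingers": 0.6}, {"rx": 0.0, "ry": 0.0, "rz": 0.0, "x": 0.0, "y": 0.0, "z": -0.14, "fingers": 0.6}, {"rx": 0.0, "ry": 0.0, "rz": 0.0, "x": 0.0, "y": 0.0, "z": -0.17, "fingers": 0.6}, {"rx": 0.0, "ry": 0.0, "rz": 0.0, "x": 0.0, "y": 0.0, "z": -0.17, "fingers": 0.6}], "squeeze": 18}}

```text
time: 14.0
ee_pos: [0.4117, -0.3029, 0.2681]
eef_rot: [0.979, 0.202, 0.002, 0.001]
ft_force: [0.4, 0.3, -3.4]
width: 0.0643
```

```bash
python3 go.py .6055 .2340 .265 -63.5;python3 -c "
from h import *
c=snap('side','s6.png')"
```

```text
t 14.0 pos [ 0.4117 -0.3029  0.2681] w 0.0643 F [ 0.4  0.3 -3.4]
shift [ 0.3903 -0.4165  0.0035] turn [ 0.0003 -0.0005 -0.0089] rows>= 9.1 0.3
```

View pics/s6.png

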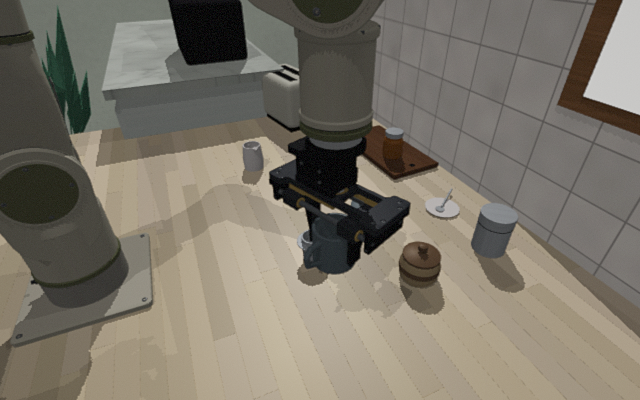

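Request:
{"name": "drive_tool", "arguments": {"plan": [{"rx": 0.0, "ry": 0.0, "rz": -0.009, "x": 0.025, "y": -0.027, "z": 0.0, "fingers": 0.6}, {"rx": 0.0, "ry": 0.0, "rz": -0.009, "x": 0.065, "y": -0.07, "z": 0.0, "fingers": 0.6}, {"rx": 0.0, "ry": 0.0, "rz": -0.009, "x": 0.105, "y": -0.112, "z": 0.0, "fingers": 0.6}, {"rx": 0.0, "ry": 0.0, "rz": -0.009, "x": 0.145, "y": -0.155, "z": 0.0, "fingers": 0.6}, {"rx": 0.0, "ry": 0.0, "rz": -0.009, "x": 0.185, "y": -0.197, "z": 0.0, "fingers": 0.6}, {"rx": 0.0, "ry": 0.0, "rz": -0.009, "x": 0.225, "y": -0.24, "z": 0.0, "fingers": 0.6}, {"rx": 0.0, "ry": 0.0, "rz": -0.009, "x": 0.265, "y": -0.283, "z": 0.0, "fingers": 0.6}, {"rx": 0.0, "ry": 0.0, "rz": -0.009, "x": 0.305, "y": -0.325, "z": 0.0, "fingers": 0.6}, {"rx": 0.0, "ry": 0.0, "rz": -0.009, "x": 0.345, "y": -0.368, "z": 0.0, "fingers": 0.6}, {"rx": 0.0, "ry": 0.0, "rz": -0.009, "x": 0.375, "y": -0.4, "z": 0.0, "fingers": 0.6}, {"rx": 0.0, "ry": 0.0, "rz": -0.009, "x": 0.39, "y": -0.4165, "z": 0.0, "fingers": 0.6}, {"rx": 0.0, "ry": 0.0, "rz": -0.009, "x": 0.39, "y": -0.4165, "z": 0.0, "fingers": 0.6}], "squeeze": 18}}

```text
time: 15.55
ee_pos: [0.6038, 0.2363, 0.2633]
eef_rot: [0.973, 0.231, -0.002, 0.0]
ft_force: [-0.6, -1.4, -2.8]
width: 0.0644
```

```bash
python3 go.py .6055 .2340 .175 -63.5
python3 - <<'E'
from meas import *
for cam in('top','side'):
    c=snap(cam,cam+'7.png');P,o=cloud(c)
    print('pot',rimfit(P,o,(.606,.233),.232,.254,.0305,.02,.04))
E
```

```text
t 15.55 pos [0.6038 0.2363 0.2633] w 0.0644 F [-0.6 -1.4 -2.8]
shift [0.0008 0.0028 0.0883] turn [0.     0.0006 0.0006] rows>= 1.4 0.0
pot (array([0.60332911, 0.23664925]), 166, np.float64(0.002465097914726984))
pot (array([0.60245162, 0.23342446]), 173, np.float64(0.004040817711261825))
```

View pics/side7.png

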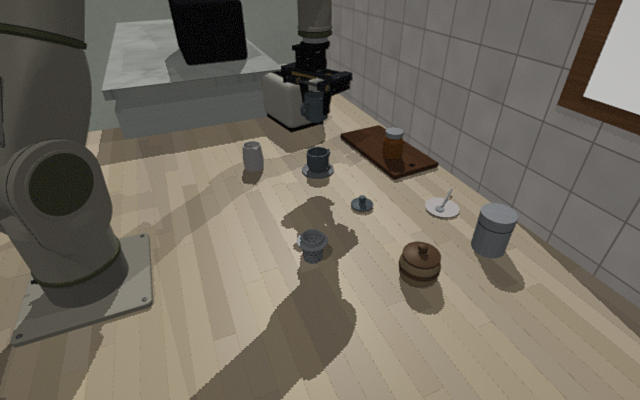

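Request:
{"name": "drive_tool", "arguments": {"plan": [{"rx": 0.0, "ry": 0.0, "rz": 0.0, "x": 0.001, "y": 0.002, "z": 0.03, "fingers": 0.6}, {"rx": 0.0, "ry": 0.0, "rz": 0.0, "x": 0.001, "y": 0.002, "z": 0.065, "fingers": 0.6}, {"rx": 0.0, "ry": 0.0, "rz": 0.0, "x": 0.001, "y": 0.002, "z": 0.085, "fingers": 0.6}, {"rx": 0.0, "ry": 0.0, "rz": 0.0, "x": 0.001, "y": 0.002, "z": 0.085, "fingers": 0.6}, {"rx": 0.0, "ry": 0.0, "rz": 0.0, "x": 0.001, "y": 0.002, "z": 0.085, "fingers": 0.6}, {"rx": 0.0, "ry": 0.0, "rz": 0.0, "x": 0.001, "y": 0.002, "z": 0.085, "fingers": 0.6}], "squeeze": 18}}

```text
time: 16.4
ee_pos: [0.6071, 0.2331, 0.1826]
eef_rot: [0.973, 0.23, 0.001, -0.0]
ft_force: [0.6, 0.5, -2.9]
width: 0.0643
```

```bash
python3 go.py .6055 .2340 .155 -63.5
python3 - <<'E'
from meas import *
for cam in('top','side'):
    c=snap(cam,cam+'8.png');P,o=cloud(c)
    cv2.imwrite('pics/s8.png',cv2.resize(c['color'][80:200,260:400,::-1],None,fx=4,fy=4))
    print('pot',rimfit(P,o,(.606,.233),.145,.159,.0305,.02,.04))
E
```

```text
t 16.4 pos [0.6071 0.2331 0.1826] w 0.0643 F [ 0.6  0.5 -2.9]
shift [-0.0011 -0.0015  0.0276] turn [ 0.     -0.0004  0.0001] rows>= 0.4 0.0
pot (array([0.60600045, 0.23248182]), 149, np.float64(0.0026706474148654666))
pot (array([0.60722058, 0.23038049]), 176, np.float64(0.0027949857805285253))
```

View pics/s8.png

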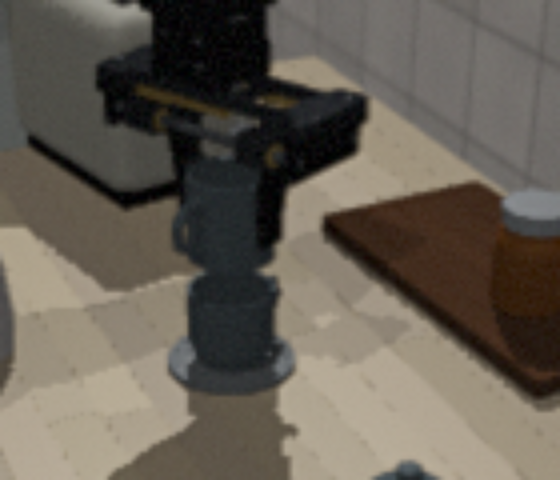

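Request:
{"name": "drive_tool", "arguments": {"plan": [{"rx": 0.0, "ry": 0.0, "rz": 0.0, "x": -0.001, "y": -0.0015, "z": 0.005, "fingers": 0.6}, {"rx": 0.0, "ry": 0.0, "rz": 0.0, "x": -0.001, "y": -0.0015, "z": 0.012, "fingers": 0.6}, {"rx": 0.0, "ry": 0.0, "rz": 0.0, "x": -0.001, "y": -0.0015, "z": 0.017, "fingers": 0.6}, {"rx": 0.0, "ry": 0.0, "rz": 0.0, "x": -0.001, "y": -0.0015, "z": 0.021, "fingers": 0.6}, {"rx": 0.0, "ry": 0.0, "rz": 0.0, "x": -0.001, "y": -0.0015, "z": 0.023, "fingers": 0.6}, {"rx": 0.0, "ry": 0.0, "rz": 0.0, "x": -0.001, "y": -0.0015, "z": 0.024, "fingers": 0.6}], "squeeze": 18}}

```text
time: 17.25
ee_pos: [0.6049, 0.2339, 0.1571]
eef_rot: [0.973, 0.23, 0.0, 0.0]
ft_force: [0.2, -0.3, -2.2]
width: 0.0641
```

```bash
python3 go.py .6055 .2340 .155 -63.5
```

```text
t 17.25 pos [0.6049 0.2339 0.1571] w 0.0641 F [ 0.2 -0.3 -2.2]
shift [0.0006 0.0002 0.0021] turn [ 0.     -0.      0.0001] rows>= 0.0 0.0
```

Free so far; lower until contact.

Request:
{"name": "drive_tool", "arguments": {"plan": [{"rx": 0.0, "ry": 0.0, "rz": 0.0, "x": 0.0, "y": 0.0, "z": 0.001, "fingers": 0.6}, {"rx": 0.0, "ry": 0.0, "rz": 0.0, "x": 0.0, "y": 0.0, "z": 0.002, "fingers": 0.6}, {"rx": 0.0, "ry": 0.0, "rz": 0.0, "x": 0.0, "y": 0.0, "z": 0.002, "fingers": 0.6}, {"rx": 0.0, "ry": 0.0, "rz": 0.0, "x": 0.0, "y": 0.0, "z": 0.002, "fingers": 0.6}], "squeeze": 18}}

```text
time: 17.75
ee_pos: [0.6049, 0.234, 0.1552]
eef_rot: [0.973, 0.23, 0.0, 0.0]
ft_force: [0.3, 0.5, -2.9]
width: 0.064
```

Request:
{"name": "drive_tool", "arguments": {"plan": [{"rx": 0.0, "ry": 0.0, "rz": 0.0, "x": 0.0, "y": 0.0, "z": 0.001, "fingers": 0.6}, {"rx": 0.0, "ry": 0.0, "rz": 0.0, "x": 0.0, "y": 0.0, "z": 0.001, "fingers": 0.6}, {"rx": 0.0, "ry": 0.0, "rz": 0.0, "x": 0.0, "y": 0.0, "z": 0.001, "fingers": 0.6}], "squeeze": 18}}

```text
time: 18.12
ee_pos: [0.6051, 0.234, 0.1547]
eef_rot: [0.973, 0.23, 0.0, -0.0]
ft_force: [-2.4, 0.1, 5.9]
width: 0.0642
```

Contact at the expected height; release and rise.

Request:
{"name": "drive_tool", "arguments": {"plan": [{"rx": 0.0, "ry": 0.0, "rz": 0.0, "x": 0.0, "y": 0.0, "z": 0.0, "fingers": 0.85}, {"rx": 0.0, "ry": 0.0, "rz": 0.0, "x": 0.0, "y": 0.0, "z": 0.0, "fingers": 1.0}, {"rx": 0.0, "ry": 0.0, "rz": 0.0, "x": 0.0, "y": 0.0, "z": 0.0, "fingers": 1.0}, {"rx": 0.0, "ry": 0.0, "rz": 0.0, "x": 0.0, "y": 0.0, "z": 0.0, "fingers": 1.0}, {"rx": 0.0, "ry": 0.0, "rz": 0.0, "x": 0.0, "y": 0.0, "z": -0.02, "fingers": 1.0}, {"rx": 0.0, "ry": 0.0, "rz": 0.0, "x": 0.0, "y": 0.0, "z": -0.05, "fingers": 1.0}, {"rx": 0.0, "ry": 0.0, "rz": 0.0, "x": 0.0, "y": 0.0, "z": -0.09, "fingers": 1.0}, {"rx": 0.0, "ry": 0.0, "rz": 0.0, "x": 0.0, "y": 0.0, "z": -0.13, "fingers": 1.0}, {"rx": 0.0, "ry": 0.0, "rz": 0.0, "x": 0.0, "y": 0.0, "z": -0.13, "fingers": 1.0}], "squeeze": 18}}

```text
time: 19.25
ee_pos: [0.6063, 0.234, 0.2895]
eef_rot: [0.973, 0.229, 0.004, -0.001]
ft_force: [0.3, -0.6, -0.7]
width: 0.0868
```

```bash
python3 go.py .4496 -.1135 .28 -63.5
python3 - <<'E'
from meas import *
c=snap('side');cv2.imwrite('pics/s9.png',cv2.resize(c['color'][80:200,260:400,::-1],None,fx=4,fy=4))
E
```

```text
t 19.25 pos [0.6063 0.234  0.2895] w 0.0868 F [ 0.3 -0.6 -0.7]
shift [-0.2955  0.241   0.0073] turn [ 0.     -0.0012  0.0001] rows>= 6.1 0.0
```

View pics/s9.png

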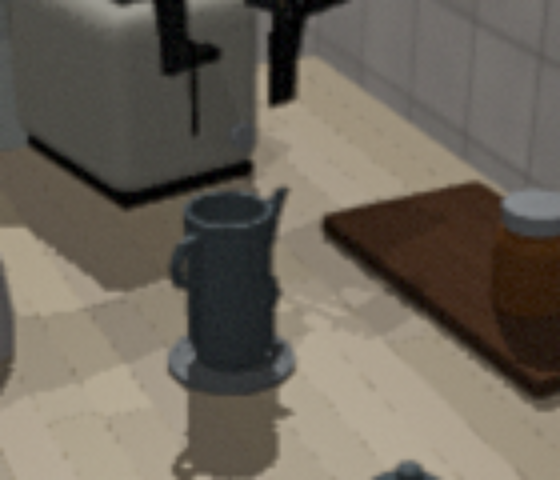

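Request:
{"name": "drive_tool", "arguments": {"plan": [{"rx": 0.0, "ry": -0.001, "rz": 0.0, "x": -0.05, "y": 0.04, "z": 0.0, "fingers": 1.0}, {"rx": 0.0, "ry": -0.001, "rz": 0.0, "x": -0.1, "y": 0.081, "z": 0.0, "fingers": 1.0}, {"rx": 0.0, "ry": -0.001, "rz": 0.0, "x": -0.15, "y": 0.122, "z": 0.0, "fingers": 1.0}, {"rx": 0.0, "ry": -0.001, "rz": 0.0, "x": -0.2, "y": 0.163, "z": 0.0, "fingers": 1.0}, {"rx": 0.0, "ry": -0.001, "rz": 0.0, "x": -0.245, "y": 0.2, "z": 0.0, "fingers": 1.0}, {"rx": 0.0, "ry": -0.001, "rz": 0.0, "x": -0.28, "y": 0.228, "z": 0.0, "fingers": 1.0}, {"rx": 0.0, "ry": -0.001, "rz": 0.0, "x": -0.2955, "y": 0.241, "z": 0.03, "fingers": 1.0}, {"rx": 0.0, "ry": -0.001, "rz": 0.0, "x": -0.2955, "y": 0.241, "z": 0.07, "fingers": 1.0}, {"rx": 0.0, "ry": -0.001, "rz": 0.0, "x": -0.2955, "y": 0.241, "z": 0.1, "fingers": 1.0}, {"rx": 0.0, "ry": -0.001, "rz": 0.0, "x": -0.2955, "y": 0.241, "z": 0.12, "fingers": 1.0}, {"rx": 0.0, "ry": -0.001, "rz": 0.0, "x": -0.2955, "y": 0.241, "z": 0.12, "fingers": 1.0}, {"rx": 0.0, "ry": -0.001, "rz": 0.0, "x": -0.2955, "y": 0.241, "z": 0.12, "fingers": 1.0}]}}

```text
time: 20.8
ee_pos: [0.4485, -0.1138, 0.1649]
eef_rot: [0.973, 0.23, -0.003, 0.001]
ft_force: [-0.1, 0.1, 0.4]
width: 0.0872
```

```bash
python3 go.py .4496 -.1135 .123 -63.5
python3 - <<'E'
from meas import *
for cam in('top','side'):
    c=snap(cam);P,o=cloud(c)
    cv2.imwrite('pics/%s10.png'%cam,cv2.resize(c['color'][140:280,220:420,::-1],None,fx=4,fy=4))
    print('cup/pot',rimfit(P,o,(.606,.233),.123,.136,.0305,.02,.04))
    print('inf',rimfit(P,o,(.4496,-.1135),.059,.068,.0225,.012,.028),rimfit(P,o,(.4496,-.1135),.046,.055,.029,.0245,.038))
E
```

```text
t 20.8 pos [ 0.4485 -0.1138  0.1649] w 0.0872 F [-0.1  0.1  0.4]
shift [0.0014 0.0002 0.0419] turn [0.0001 0.0009 0.0001] rows>= 0.7 0.0
cup/pot (array([0.60465042, 0.23338235]), 236, np.float64(0.0016311911385768177))
inf (array([ 0.4496, -0.1135]), 0, 9) (array([ 0.4496, -0.1135]), 0, 9)
cup/pot (array([0.606, 0.233]), 0, 9)
inf (array([ 0.449762  , -0.11517264]), 111, np.float64(0.0011965101177813325)) (array([ 0.44866925, -0.11747987]), 191, np.float64(0.0026507929592149582))
```

View pics/side10.png

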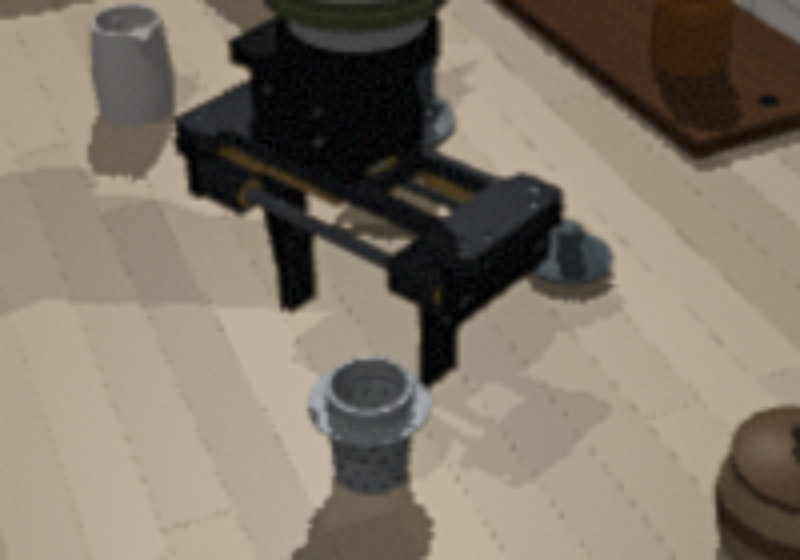

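Request:
{"name": "drive_tool", "arguments": {"plan": [{"rx": 0.0, "ry": 0.001, "rz": 0.0, "x": 0.001, "y": 0.0, "z": 0.02, "fingers": 1.0}, {"rx": 0.0, "ry": 0.001, "rz": 0.0, "x": 0.001, "y": 0.0, "z": 0.035, "fingers": 1.0}, {"rx": 0.0, "ry": 0.001, "rz": 0.0, "x": 0.001, "y": 0.0, "z": 0.039, "fingers": 1.0}, {"rx": 0.0, "ry": 0.001, "rz": 0.0, "x": 0.001, "y": 0.0, "z": 0.039, "fingers": 1.0}, {"rx": 0.0, "ry": 0.001, "rz": 0.0, "x": 0.001, "y": 0.0, "z": 0.039, "fingers": 1.0}]}}

```text
time: 21.52
ee_pos: [0.4492, -0.1134, 0.1257]
eef_rot: [0.973, 0.23, 0.0, 0.0]
ft_force: [-0.5, -0.0, -0.3]
width: 0.087
```

```bash
python3 go.py .4496 -.1135 .123 -63.5
```

```text
t 21.52 pos [ 0.4492 -0.1134  0.1257] w 0.087 F [-0.5 -0.  -0.3]
shift [0.0003 0.0002 0.0027] turn [ 0.0001 -0.0001  0.0001] rows>= 0.0 0.0
```

Request:
{"name": "drive_tool", "arguments": {"plan": [{"rx": 0.0, "ry": 0.0, "rz": 0.0, "x": 0.0, "y": 0.0, "z": 0.0025, "fingers": 1.0}, {"rx": 0.0, "ry": 0.0, "rz": 0.0, "x": 0.0, "y": 0.0, "z": 0.0025, "fingers": 1.0}, {"rx": 0.0, "ry": 0.0, "rz": 0.0, "x": 0.0, "y": 0.0, "z": 0.0025, "fingers": 0.45}, {"rx": 0.0, "ry": 0.0, "rz": 0.0, "x": 0.0, "y": 0.0, "z": 0.0025, "fingers": 0.45}, {"rx": 0.0, "ry": 0.0, "rz": 0.0, "x": 0.0, "y": 0.0, "z": 0.0025, "fingers": 0.45}, {"rx": 0.0, "ry": 0.0, "rz": 0.0, "x": 0.0, "y": 0.0, "z": 0.0025, "fingers": 0.45}, {"rx": 0.0, "ry": 0.0, "rz": 0.0, "x": 0.0, "y": 0.0, "z": 0.0025, "fingers": 0.45}, {"rx": 0.0, "ry": 0.0, "rz": 0.0, "x": 0.0, "y": 0.0, "z": 0.0025, "fingers": 0.45}], "squeeze": 12}}

```text
time: 22.52
ee_pos: [0.4489, -0.1134, 0.1227]
eef_rot: [0.973, 0.23, 0.0, 0.0]
ft_force: [0.3, -0.4, -0.2]
width: 0.0475
```

```bash
python3 go.py .4496 -.1135 .3 -63.5
```

```text
t 22.52 pos [ 0.4489 -0.1134  0.1227] w 0.0475 F [ 0.3 -0.4 -0.2]
shift [ 0.0006  0.0004 -0.1773] turn [ 0.     -0.      0.0001] rows>= 2.8 0.0
```

Request:
{"name": "drive_tool", "arguments": {"plan": [{"rx": 0.0, "ry": 0.0, "rz": 0.0, "x": 0.0, "y": 0.0, "z": -0.01, "fingers": 0.45}, {"rx": 0.0, "ry": 0.0, "rz": 0.0, "x": 0.0, "y": 0.0, "z": -0.03, "fingers": 0.45}, {"rx": 0.0, "ry": 0.0, "rz": 0.0, "x": 0.0, "y": 0.0, "z": -0.06, "fingers": 0.45}, {"rx": 0.0, "ry": 0.0, "rz": 0.0, "x": 0.0, "y": 0.0, "z": -0.1, "fingers": 0.45}, {"rx": 0.0, "ry": 0.0, "rz": 0.0, "x": 0.0, "y": 0.0, "z": -0.14, "fingers": 0.45}, {"rx": 0.0, "ry": 0.0, "rz": 0.0, "x": 0.0, "y": 0.0, "z": -0.17, "fingers": 0.45}, {"rx": 0.0, "ry": 0.0, "rz": 0.0, "x": 0.0, "y": 0.0, "z": -0.18, "fingers": 0.45}, {"rx": 0.0, "ry": 0.0, "rz": 0.0, "x": 0.0, "y": 0.0, "z": -0.18, "fingers": 0.45}], "squeeze": 12}}

```text
time: 23.52
ee_pos: [0.4488, -0.1134, 0.3027]
eef_rot: [0.973, 0.23, 0.0, -0.0]
ft_force: [-0.4, 0.2, -1.3]
width: 0.0476
```

```bash
python3 go.py .6047 .2337 .295 -63.5
python3 - <<'E'
from meas import *
c=snap('side');cv2.imwrite('pics/s11.png',cv2.resize(c['color'][40:280,220:420,::-1],None,fx=2.5,fy=2.5))
c=snap('top');P,o=cloud(c)
print('cup/pot',rimfit(P,o,(.606,.233),.123,.136,.0305,.02,.04))
E
```

```text
t 23.52 pos [ 0.4488 -0.1134  0.3027] w 0.0476 F [-0.4  0.2 -1.3]
shift [ 0.2945 -0.2409  0.0078] turn [ 0.     -0.0001  0.0001] rows>= 6.1 0.0
cup/pot (array([0.60472759, 0.23343201]), 231, np.float64(0.0015656847230597598))
```

View pics/s11.png

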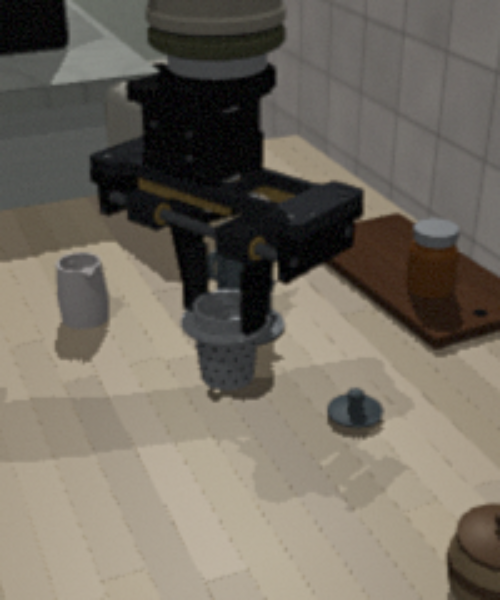

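Request:
{"name": "drive_tool", "arguments": {"plan": [{"rx": 0.0, "ry": 0.0, "rz": 0.0, "x": 0.025, "y": -0.02, "z": 0.0, "fingers": 0.45}, {"rx": 0.0, "ry": 0.0, "rz": 0.0, "x": 0.065, "y": -0.053, "z": 0.0, "fingers": 0.45}, {"rx": 0.0, "ry": 0.0, "rz": 0.0, "x": 0.11, "y": -0.09, "z": 0.0, "fingers": 0.45}, {"rx": 0.0, "ry": 0.0, "rz": 0.0, "x": 0.155, "y": -0.127, "z": 0.0, "fingers": 0.45}, {"rx": 0.0, "ry": 0.0, "rz": 0.0, "x": 0.2, "y": -0.164, "z": 0.0, "fingers": 0.45}, {"rx": 0.0, "ry": 0.0, "rz": 0.0, "x": 0.24, "y": -0.196, "z": 0.0, "fingers": 0.45}, {"rx": 0.0, "ry": 0.0, "rz": 0.0, "x": 0.275, "y": -0.225, "z": 0.0, "fingers": 0.45}, {"rx": 0.0, "ry": 0.0, "rz": 0.0, "x": 0.2945, "y": -0.241, "z": 0.0, "fingers": 0.45}, {"rx": 0.0, "ry": 0.0, "rz": 0.0, "x": 0.2945, "y": -0.241, "z": 0.01, "fingers": 0.45}, {"rx": 0.0, "ry": 0.0, "rz": 0.0, "x": 0.2945, "y": -0.241, "z": 0.025, "fingers": 0.45}, {"rx": 0.0, "ry": 0.0, "rz": 0.0, "x": 0.2945, "y": -0.241, "z": 0.035, "fingers": 0.45}, {"rx": 0.0, "ry": 0.0, "rz": 0.0, "x": 0.2945, "y": -0.241, "z": 0.035, "fingers": 0.45}], "squeeze": 12}}

```text
time: 25.12
ee_pos: [0.6042, 0.2329, 0.2666]
eef_rot: [0.973, 0.229, -0.001, 0.0]
ft_force: [-0.9, 0.2, -0.3]
width: 0.0477
```

```bash
python3 go.py .6045 .2338 .2065 -63.5
python3 - <<'E'
from meas import *
c=snap('side');cv2.imwrite('pics/s12.png',cv2.resize(c['color'][60:200,240:400,::-1],None,fx=4,fy=4))
E
```

```text
t 25.12 pos [0.6042 0.2329 0.2666] w 0.0477 F [-0.9  0.2 -0.3]
shift [ 0.0008 -0.0006  0.0601] turn [ 0.      0.0003 -0.    ] rows>= 1.0 0.0
```

View pics/s12.png

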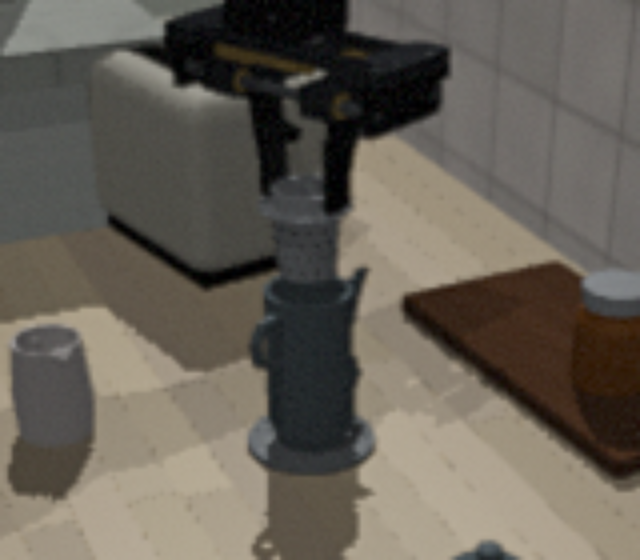

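Request:
{"name": "drive_tool", "arguments": {"plan": [{"rx": 0.0, "ry": 0.0, "rz": 0.0, "x": 0.001, "y": -0.0005, "z": 0.01, "fingers": 0.45}, {"rx": 0.0, "ry": 0.0, "rz": 0.0, "x": 0.001, "y": -0.0005, "z": 0.02, "fingers": 0.45}, {"rx": 0.0, "ry": 0.0, "rz": 0.0, "x": 0.001, "y": -0.0005, "z": 0.03, "fingers": 0.45}, {"rx": 0.0, "ry": 0.0, "rz": 0.0, "x": 0.001, "y": -0.0005, "z": 0.04, "fingers": 0.45}, {"rx": 0.0, "ry": 0.0, "rz": 0.0, "x": 0.001, "y": -0.0005, "z": 0.048, "fingers": 0.45}, {"rx": 0.0, "ry": 0.0, "rz": 0.0, "x": 0.001, "y": -0.0005, "z": 0.054, "fingers": 0.45}, {"rx": 0.0, "ry": 0.0, "rz": 0.0, "x": 0.001, "y": -0.0005, "z": 0.057, "fingers": 0.45}, {"rx": 0.0, "ry": 0.0, "rz": 0.0, "x": 0.001, "y": -0.0005, "z": 0.058, "fingers": 0.45}, {"rx": 0.0, "ry": 0.0, "rz": 0.0, "x": 0.001, "y": -0.0005, "z": 0.058, "fingers": 0.45}], "squeeze": 12}}

```text
time: 26.3
ee_pos: [0.6054, 0.2347, 0.2098]
eef_rot: [0.973, 0.23, 0.0, 0.0]
ft_force: [0.8, -0.3, -0.1]
width: 0.0476
```

```bash
python3 go.py .6045 .2338 .2045 -63.5
```

```text
t 26.3 pos [0.6054 0.2347 0.2098] w 0.0476 F [ 0.8 -0.3 -0.1]
shift [-0.0012  0.0004  0.0053] turn [ 0.     -0.      0.0001] rows>= 0.1 0.0
```

Request:
{"name": "drive_tool", "arguments": {"plan": [{"rx": 0.0, "ry": 0.0, "rz": 0.0, "x": -0.001, "y": 0.0, "z": 0.002, "fingers": 0.45}, {"rx": 0.0, "ry": 0.0, "rz": 0.0, "x": -0.001, "y": 0.0, "z": 0.003, "fingers": 0.45}, {"rx": 0.0, "ry": 0.0, "rz": 0.0, "x": -0.001, "y": 0.0, "z": 0.004, "fingers": 0.45}, {"rx": 0.0, "ry": 0.0, "rz": 0.0, "x": -0.001, "y": 0.0, "z": 0.004, "fingers": 0.45}], "squeeze": 12}}

```text
time: 26.8
ee_pos: [0.6044, 0.2343, 0.2056]
eef_rot: [0.973, 0.23, -0.0, 0.0]
ft_force: [-0.3, 0.3, -0.6]
width: 0.0474
```

Request:
{"name": "drive_tool", "arguments": {"plan": [{"rx": 0.0, "ry": 0.0, "rz": 0.0, "x": 0.0, "y": 0.0, "z": 0.001, "fingers": 0.45}, {"rx": 0.0, "ry": 0.0, "rz": 0.0, "x": 0.0, "y": 0.0, "z": 0.001, "fingers": 0.45}, {"rx": 0.0, "ry": 0.0, "rz": 0.0, "x": 0.0, "y": 0.0, "z": 0.001, "fingers": 0.45}], "squeeze": 12}}

```text
time: 27.18
ee_pos: [0.6046, 0.2344, 0.2051]
eef_rot: [0.973, 0.23, 0.0, -0.0]
ft_force: [-1.3, -0.6, 4.0]
width: 0.0476
```

Contact at the expected height (0.2047); release.

Request:
{"name": "drive_tool", "arguments": {"plan": [{"rx": 0.0, "ry": 0.0, "rz": 0.0, "x": 0.0, "y": 0.0, "z": 0.0, "fingers": 0.65}, {"rx": 0.0, "ry": 0.0, "rz": 0.0, "x": 0.0, "y": 0.0, "z": 0.0, "fingers": 0.8}, {"rx": 0.0, "ry": 0.0, "rz": 0.0, "x": 0.0, "y": 0.0, "z": 0.0, "fingers": 1.0}, {"rx": 0.0, "ry": 0.0, "rz": 0.0, "x": 0.0, "y": 0.0, "z": 0.0, "fingers": 1.0}, {"rx": 0.0, "ry": 0.0, "rz": 0.0, "x": 0.0, "y": 0.0, "z": -0.02, "fingers": 1.0}, {"rx": 0.0, "ry": 0.0, "rz": 0.0, "x": 0.0, "y": 0.0, "z": -0.05, "fingers": 1.0}, {"rx": 0.0, "ry": 0.0, "rz": 0.0, "x": 0.0, "y": 0.0, "z": -0.08, "fingers": 1.0}, {"rx": 0.0, "ry": 0.0, "rz": 0.0, "x": 0.0, "y": 0.0, "z": -0.1, "fingers": 1.0}, {"rx": 0.0, "ry": 0.0, "rz": 0.0, "x": 0.0, "y": 0.0, "z": -0.1, "fingers": 1.0}], "squeeze": 12}}

```text
time: 28.3
ee_pos: [0.6052, 0.2343, 0.3076]
eef_rot: [0.973, 0.229, 0.002, -0.0]
ft_force: [0.4, -0.7, -0.3]
width: 0.0868
```

```bash
python3 go.py .6414 .0129 .3 -63.5
```

```text
t 28.3 pos [0.6052 0.2343 0.3076] w 0.0868 F [ 0.4 -0.7 -0.3]
shift [-0.0666  0.2143  0.0073] turn [ 0.     -0.0007  0.0001] rows>= 3.6 0.0
```

Request:
{"name": "drive_tool", "arguments": {"plan": [{"rx": 0.0, "ry": -0.001, "rz": 0.0, "x": -0.015, "y": 0.05, "z": 0.0, "fingers": 0.7}, {"rx": 0.0, "ry": -0.001, "rz": 0.0, "x": -0.031, "y": 0.1, "z": 0.0, "fingers": 0.7}, {"rx": 0.0, "ry": -0.001, "rz": 0.0, "x": -0.047, "y": 0.15, "z": 0.0, "fingers": 0.7}, {"rx": 0.0, "ry": -0.001, "rz": 0.0, "x": -0.062, "y": 0.2, "z": 0.0, "fingers": 0.7}, {"rx": 0.0, "ry": -0.001, "rz": 0.0, "x": -0.067, "y": 0.214, "z": 0.04, "fingers": 0.7}, {"rx": 0.0, "ry": -0.001, "rz": 0.0, "x": -0.067, "y": 0.214, "z": 0.09, "fingers": 0.7}, {"rx": 0.0, "ry": -0.001, "rz": 0.0, "x": -0.067, "y": 0.214, "z": 0.14, "fingers": 0.7}, {"rx": 0.0, "ry": -0.001, "rz": 0.0, "x": -0.067, "y": 0.214, "z": 0.17, "fingers": 0.7}, {"rx": 0.0, "ry": -0.001, "rz": 0.0, "x": -0.067, "y": 0.214, "z": 0.18, "fingers": 0.7}, {"rx": 0.0, "ry": -0.001, "rz": 0.0, "x": -0.067, "y": 0.214, "z": 0.18, "fingers": 0.7}, {"rx": 0.0, "ry": -0.001, "rz": 0.0, "x": -0.067, "y": 0.214, "z": 0.18, "fingers": 0.7}]}}

```text
time: 29.68
ee_pos: [0.641, 0.0129, 0.1263]
eef_rot: [0.973, 0.23, -0.002, 0.001]
ft_force: [-0.0, 0.1, 0.4]
width: 0.0608
```

```bash
python3 go.py .6414 .0129 .0885 -63.5
python3 - <<'E'
from meas import *
for cam in('top','side'):
    c=snap(cam);P,o=cloud(c)
    cv2.imwrite('pics/%s13.png'%cam,cv2.resize(c['color'][100:260,220:420,::-1],None,fx=4,fy=3.7))
    print('infcol',rimfit(P,o,(.605,.234),.141,.151,.0225,.012,.028),'rim',rimfit(P,o,(.605,.234),.128,.138,.029,.0245,.038))
    Q=pts(P,o,(.605,.234),.05,.128,.16);print(len(Q),np.histogram(Q[:,2]*1000,bins=range(125,160,3)))
E
```

```text
t 29.68 pos [0.641  0.0129 0.1263] w 0.0608 F [-0.   0.1  0.4]
shift [0.0006 0.0001 0.0378] turn [0.0001 0.0006 0.0001] rows>= 0.6 0.0
infcol (array([0.60376351, 0.23348753]), 103, np.float64(0.0009431664456932326)) rim (array([0.60453701, 0.23461537]), 307, np.float64(0.0026906279587383865))
471 (array([  0,  28, 217,  93,  20,  32,  60,  21,   0,   0,   0]), array([125, 128, 131, 134, 137, 140, 143, 146, 149, 152, 155, 158]))
infcol (array([0.60433664, 0.23161843]), 63, np.float64(0.001644546059699307)) rim (array([0.60319463, 0.22925401]), 98, np.float64(0.002525376293443697))
232 (array([ 0, 20, 80, 34, 23, 35, 37,  3,  0,  0,  0]), array([125, 128, 131, 134, 137, 140, 143, 146, 149, 152, 155, 158]))
```

View pics/side13.png

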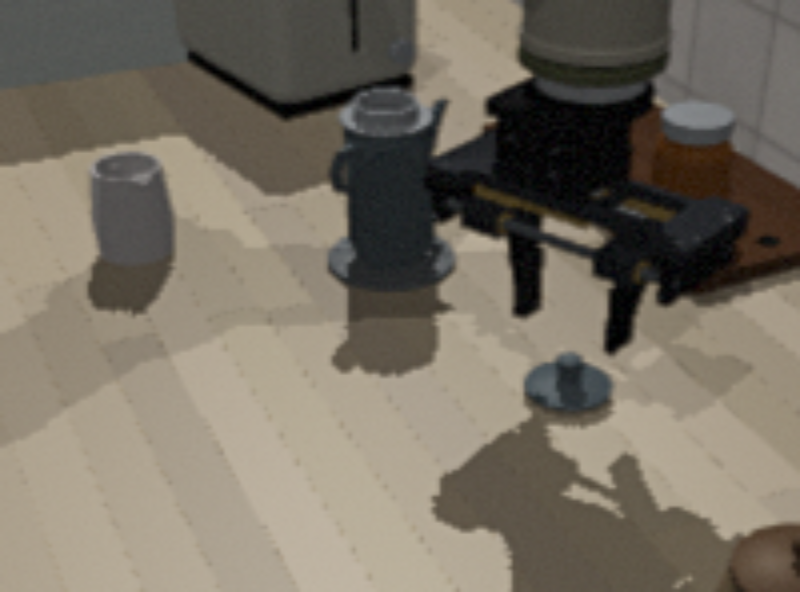

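View pics/top13.png

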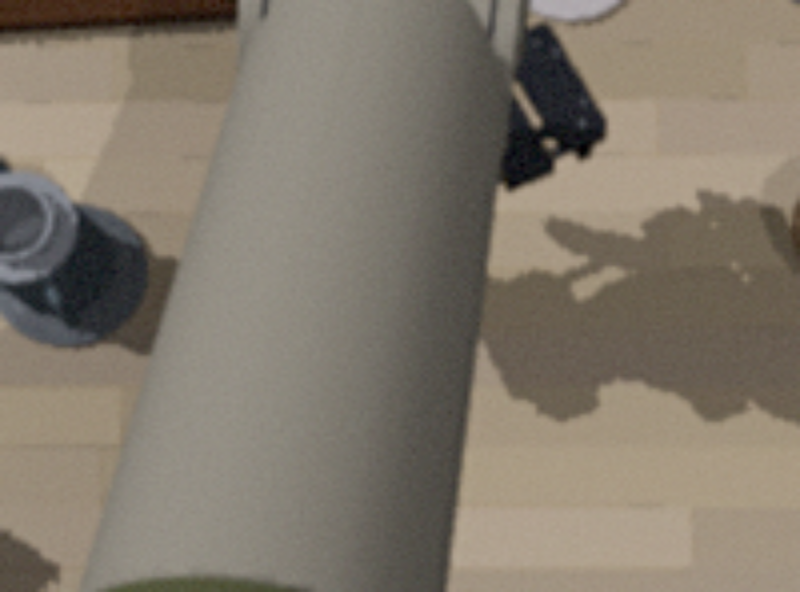

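Request:
{"name": "drive_tool", "arguments": {"plan": [{"rx": 0.0, "ry": 0.0005, "rz": 0.0, "x": 0.0005, "y": 0.0, "z": 0.015, "fingers": 0.7}, {"rx": 0.0, "ry": 0.0005, "rz": 0.0, "x": 0.0005, "y": 0.0, "z": 0.03, "fingers": 0.7}, {"rx": 0.0, "ry": 0.0005, "rz": 0.0, "x": 0.0005, "y": 0.0, "z": 0.035, "fingers": 0.7}, {"rx": 0.0, "ry": 0.0005, "rz": 0.0, "x": 0.0005, "y": 0.0, "z": 0.035, "fingers": 0.7}, {"rx": 0.0, "ry": 0.0005, "rz": 0.0, "x": 0.0005, "y": 0.0, "z": 0.035, "fingers": 0.7}]}}

```text
time: 30.4
ee_pos: [0.6406, 0.013, 0.09]
eef_rot: [0.973, 0.23, -0.001, 0.0]
ft_force: [-0.0, 0.5, 0.7]
width: 0.0608
```

```bash
python3 go.py .6414 .0129 .0885 -63.5
python3 - <<'E'
from meas import *
c=snap('side');cv2.imwrite('pics/s14.png',cv2.resize(c['color'][140:240,310:430,::-1],None,fx=5,fy=5,interpolation=cv2.INTER_CUBIC))
E
```

```text
t 30.4 pos [0.6406 0.013  0.09  ] w 0.0608 F [-0.   0.5  0.7]
shift [0.0007 0.0004 0.0015] turn [0.0001 0.0004 0.0001] rows>= 0.0 0.0
```

View pics/s14.png

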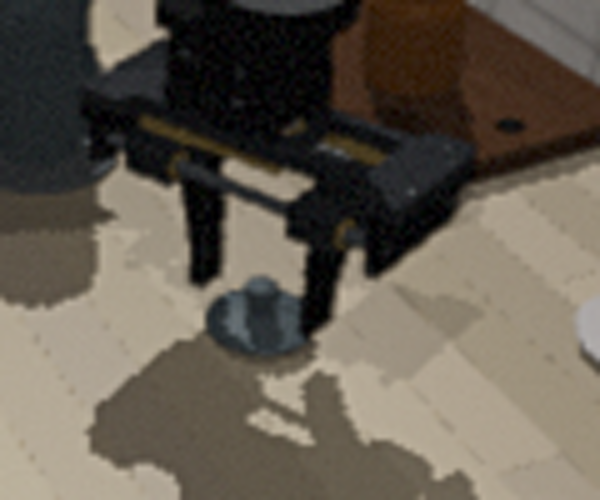

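Request:
{"name": "drive_tool", "arguments": {"plan": [{"rx": 0.0, "ry": 0.0004, "rz": 0.0, "x": 0.0005, "y": 0.0, "z": 0.0015, "fingers": 0.5}, {"rx": 0.0, "ry": 0.0004, "rz": 0.0, "x": 0.0005, "y": 0.0, "z": 0.0015, "fingers": 0.35}, {"rx": 0.0, "ry": 0.0004, "rz": 0.0, "x": 0.0005, "y": 0.0, "z": 0.0015, "fingers": 0.1}, {"rx": 0.0, "ry": 0.0004, "rz": 0.0, "x": 0.0005, "y": 0.0, "z": 0.0015, "fingers": 0.1}, {"rx": 0.0, "ry": 0.0004, "rz": 0.0, "x": 0.0005, "y": 0.0, "z": 0.0015, "fingers": 0.1}, {"rx": 0.0, "ry": 0.0004, "rz": 0.0, "x": 0.0005, "y": 0.0, "z": 0.0015, "fingers": 0.1}, {"rx": 0.0, "ry": 0.0004, "rz": 0.0, "x": 0.0005, "y": 0.0, "z": 0.0015, "fingers": 0.1}, {"rx": 0.0, "ry": 0.0004, "rz": 0.0, "x": 0.0005, "y": 0.0, "z": 0.0015, "fingers": 0.1}], "squeeze": 12}}

```text
time: 31.45
ee_pos: [0.6409, 0.0132, 0.0882]
eef_rot: [0.973, 0.23, -0.0, 0.0]
ft_force: [-0.0, -0.8, 0.2]
width: 0.0175
```

```bash
python3 go.py .6414 .0129 .3 -63.5
```

```text
t 31.45 pos [0.6409 0.0132 0.0882] w 0.0175 F [-0.  -0.8  0.2]
shift [ 2.000e-04  5.000e-04 -2.118e-01] turn [0.     0.0001 0.0001] rows>= 3.4 0.0
```

Request:
{"name": "drive_tool", "arguments": {"plan": [{"rx": 0.0, "ry": 0.0, "rz": 0.0, "x": 0.0, "y": 0.0, "z": -0.01, "fingers": 0.1}, {"rx": 0.0, "ry": 0.0, "rz": 0.0, "x": 0.0, "y": 0.0, "z": -0.03, "fingers": 0.1}, {"rx": 0.0, "ry": 0.0, "rz": 0.0, "x": 0.0, "y": 0.0, "z": -0.06, "fingers": 0.1}, {"rx": 0.0, "ry": 0.0, "rz": 0.0, "x": 0.0, "y": 0.0, "z": -0.1, "fingers": 0.1}, {"rx": 0.0, "ry": 0.0, "rz": 0.0, "x": 0.0, "y": 0.0, "z": -0.14, "fingers": 0.1}, {"rx": 0.0, "ry": 0.0, "rz": 0.0, "x": 0.0, "y": 0.0, "z": -0.175, "fingers": 0.1}, {"rx": 0.0, "ry": 0.0, "rz": 0.0, "x": 0.0, "y": 0.0, "z": -0.19, "fingers": 0.1}, {"rx": 0.0, "ry": 0.0, "rz": 0.0, "x": 0.0, "y": 0.0, "z": -0.19, "fingers": 0.1}], "squeeze": 12}}

```text
time: 32.45
ee_pos: [0.6411, 0.0133, 0.2791]
eef_rot: [0.973, 0.23, 0.001, 0.0]
ft_force: [-0.4, -0.3, -2.0]
width: 0.0174
```

```bash
python3 go.py .6038 .2341 .28 -63.5
python3 - <<'E'
from meas import *
c=snap('side');cv2.imwrite('pics/s15.png',cv2.resize(c['color'][40:240,280:430,::-1],None,fx=3,fy=3,interpolation=cv2.INTER_CUBIC))
E
```

```text
t 32.45 pos [0.6411 0.0133 0.2791] w 0.0174 F [-0.4 -0.3 -2. ]
shift [ 0.0653 -0.2143 -0.0009] turn [ 0.0001 -0.0002  0.0001] rows>= 3.6 0.0
```

View pics/s15.png

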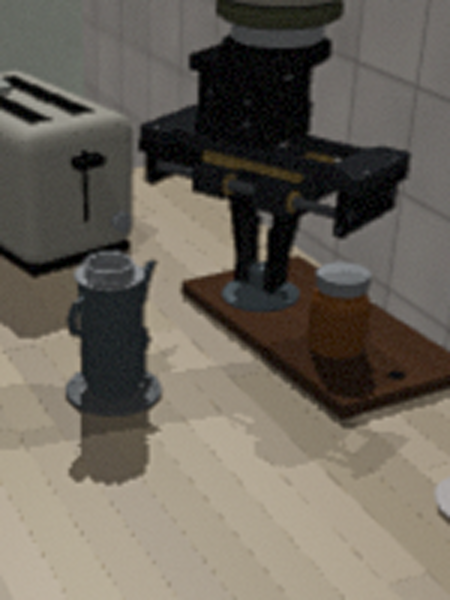

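Request:
{"name": "drive_tool", "arguments": {"plan": [{"rx": 0.0, "ry": 0.0, "rz": 0.0, "x": 0.008, "y": -0.025, "z": 0.0, "fingers": 0.1}, {"rx": 0.0, "ry": 0.0, "rz": 0.0, "x": 0.02, "y": -0.065, "z": 0.0, "fingers": 0.1}, {"rx": 0.0, "ry": 0.0, "rz": 0.0, "x": 0.033, "y": -0.11, "z": 0.0, "fingers": 0.1}, {"rx": 0.0, "ry": 0.0, "rz": 0.0, "x": 0.047, "y": -0.155, "z": 0.0, "fingers": 0.1}, {"rx": 0.0, "ry": 0.0, "rz": 0.0, "x": 0.059, "y": -0.195, "z": 0.0, "fingers": 0.1}, {"rx": 0.0, "ry": 0.0, "rz": 0.0, "x": 0.065, "y": -0.214, "z": 0.0, "fingers": 0.1}, {"rx": 0.0, "ry": 0.0, "rz": 0.0, "x": 0.065, "y": -0.214, "z": 0.0, "fingers": 0.1}, {"rx": 0.0, "ry": 0.0, "rz": 0.0, "x": 0.065, "y": -0.214, "z": 0.015, "fingers": 0.1}, {"rx": 0.0, "ry": 0.0, "rz": 0.0, "x": 0.065, "y": -0.214, "z": 0.03, "fingers": 0.1}, {"rx": 0.0, "ry": 0.0, "rz": 0.0, "x": 0.065, "y": -0.214, "z": 0.03, "fingers": 0.1}, {"rx": 0.0, "ry": 0.0, "rz": 0.0, "x": 0.065, "y": -0.214, "z": 0.03, "fingers": 0.1}], "squeeze": 12}}

```text
time: 33.88
ee_pos: [0.6036, 0.2333, 0.2482]
eef_rot: [0.973, 0.229, -0.0, 0.0]
ft_force: [0.8, 0.6, -1.2]
width: 0.0177
```

```bash
python3 go.py .6039 .2338 .228 -63.5
python3 - <<'E'
from meas import *
c=snap('side');cv2.imwrite('pics/s16.png',cv2.resize(c['color'][60:180,260:380,::-1],None,fx=5,fy=5,interpolation=cv2.INTER_CUBIC))
E
```

```text
t 33.88 pos [0.6036 0.2333 0.2482] w 0.0177 F [ 0.8  0.6 -1.2]
shift [ 0.0005 -0.0003  0.0202] turn [0.     0.0001 0.    ] rows>= 0.3 0.0
```

View pics/s16.png

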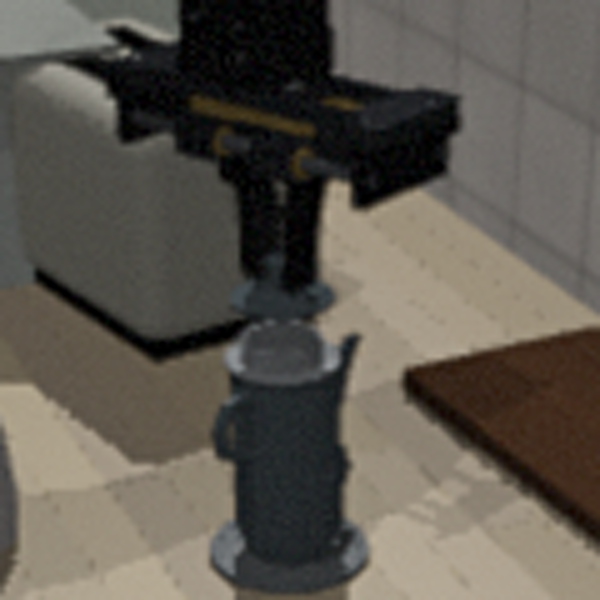

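Request:
{"name": "drive_tool", "arguments": {"plan": [{"rx": 0.0, "ry": 0.0, "rz": 0.0, "x": 0.0, "y": 0.0, "z": 0.005, "fingers": 0.1}, {"rx": 0.0, "ry": 0.0, "rz": 0.0, "x": 0.0, "y": 0.0, "z": 0.01, "fingers": 0.1}, {"rx": 0.0, "ry": 0.0, "rz": 0.0, "x": 0.0, "y": 0.0, "z": 0.014, "fingers": 0.1}, {"rx": 0.0, "ry": 0.0, "rz": 0.0, "x": 0.0, "y": 0.0, "z": 0.017, "fingers": 0.1}, {"rx": 0.0, "ry": 0.0, "rz": 0.0, "x": 0.0, "y": 0.0, "z": 0.019, "fingers": 0.1}, {"rx": 0.0, "ry": 0.0, "rz": 0.0, "x": 0.0, "y": 0.0, "z": 0.019, "fingers": 0.1}, {"rx": 0.0, "ry": 0.0, "rz": 0.0, "x": 0.0, "y": 0.0, "z": 0.019, "fingers": 0.1}], "squeeze": 12}}

```text
time: 34.8
ee_pos: [0.6035, 0.2338, 0.2293]
eef_rot: [0.973, 0.23, -0.0, 0.0]
ft_force: [0.7, -1.0, -0.5]
width: 0.0177
```

Request:
{"name": "drive_tool", "arguments": {"plan": [{"rx": 0.0, "ry": 0.0, "rz": 0.0, "x": 0.0, "y": 0.0, "z": 0.001, "fingers": 0.1}, {"rx": 0.0, "ry": 0.0, "rz": 0.0, "x": 0.0, "y": 0.0, "z": 0.002, "fingers": 0.1}, {"rx": 0.0, "ry": 0.0, "rz": 0.0, "x": 0.0, "y": 0.0, "z": 0.0025, "fingers": 0.1}, {"rx": 0.0, "ry": 0.0, "rz": 0.0, "x": 0.0, "y": 0.0, "z": 0.0025, "fingers": 0.1}], "squeeze": 12}}

```text
time: 35.3
ee_pos: [0.6034, 0.2338, 0.2266]
eef_rot: [0.973, 0.23, -0.0, 0.0]
ft_force: [1.3, 0.9, 0.1]
width: 0.0174
```

Request:
{"name": "drive_tool", "arguments": {"plan": [{"rx": 0.0, "ry": 0.0, "rz": 0.0, "x": 0.0, "y": 0.0, "z": 0.0005, "fingers": 0.1}, {"rx": 0.0, "ry": 0.0, "rz": 0.0, "x": 0.0, "y": 0.0, "z": 0.001, "fingers": 0.1}, {"rx": 0.0, "ry": 0.0, "rz": 0.0, "x": 0.0, "y": 0.0, "z": 0.001, "fingers": 0.1}], "squeeze": 12}}

```text
time: 35.67
ee_pos: [0.6036, 0.2338, 0.226]
eef_rot: [0.973, 0.23, 0.0, 0.0]
ft_force: [-0.4, 0.2, 3.7]
width: 0.0175
```

Contact at the expected height (0.2262); release.

Request:
{"name": "drive_tool", "arguments": {"plan": [{"rx": 0.0, "ry": 0.0, "rz": 0.0, "x": 0.0, "y": 0.0, "z": 0.0, "fingers": 0.3}, {"rx": 0.0, "ry": 0.0, "rz": 0.0, "x": 0.0, "y": 0.0, "z": 0.0, "fingers": 0.5}, {"rx": 0.0, "ry": 0.0, "rz": 0.0, "x": 0.0, "y": 0.0, "z": 0.0, "fingers": 0.6}, {"rx": 0.0, "ry": 0.0, "rz": 0.0, "x": 0.0, "y": 0.0, "z": 0.0, "fingers": 0.6}, {"rx": 0.0, "ry": 0.0, "rz": 0.0, "x": 0.0, "y": 0.0, "z": -0.015, "fingers": 0.6}, {"rx": 0.0, "ry": 0.0, "rz": 0.0, "x": 0.0, "y": 0.0, "z": -0.04, "fingers": 0.6}, {"rx": 0.0, "ry": 0.0, "rz": 0.0, "x": 0.0, "y": 0.0, "z": -0.07, "fingers": 0.6}, {"rx": 0.0, "ry": 0.0, "rz": 0.0, "x": -0.04, "y": 0.05, "z": -0.08, "fingers": 0.6}, {"rx": 0.0, "ry": 0.0, "rz": 0.0, "x": -0.08, "y": 0.1, "z": -0.08, "fingers": 0.6}, {"rx": 0.0, "ry": 0.0, "rz": 0.0, "x": -0.12, "y": 0.14, "z": -0.08, "fingers": 0.6}, {"rx": 0.0, "ry": 0.0, "rz": 0.0, "x": -0.14, "y": 0.16, "z": -0.08, "fingers": 0.6}, {"rx": 0.0, "ry": 0.0, "rz": 0.0, "x": -0.14, "y": 0.16, "z": -0.08, "fingers": 0.6}], "squeeze": 12}}

```text
time: 37.17
ee_pos: [0.5496, 0.026, 0.307]
eef_rot: [0.974, 0.228, 0.001, -0.0]
ft_force: [0.3, 1.5, 0.2]
width: 0.0524
```

Run:
```python
from meas import *
s=monitor.read_state();print(s['time'],s['ee_pos'],s['ft_force'].round(1))
for cam in('top','side'):
    c=snap(cam);P,o=cloud(c)
    sl=(slice(60,200),slice(260,380)) if cam=='side' else (slice(110,220),slice(180,300))
    cv2.imwrite('pics/%s17.png'%cam,cv2.resize(c['color'][sl][...,::-1],None,fx=4,fy=4,interpolation=cv2.INTER_CUBIC))
    Q=pts(P,o,(.604,.234),.03,.16,.18);print(cam,'knob',Q.mean(0),Q[:,2].max(),len(Q))
    m=pts(P,o,(.604,.234),.04,.140,.158);print('disc ctr',(m.min(0)+m.max(0))/2)
    for n in('honey_pot','milk_jug'):
        for f in nets.find_in(n,cam)[:1]: print(n,np.round(f['centre'],4))
```

```text
37.175 [0.54958349 0.0259649  0.30702528] [0.3 1.5 0.2]
top knob [0.60363194 0.23325588 0.1699035 ] 0.17265114268598092 67
disc ctr [0.60348792 0.23367634 0.15026898]
honey_pot [ 0.6238 -0.2463  0.0649]
milk_jug [0.4343 0.3436 0.0417]
side knob [0.59619541 0.2344437  0.16569801] 0.16746857735003368 2
disc ctr [0.60451537 0.23064391 0.14734829]
honey_pot [ 0.6131 -0.2731  0.0623]
milk_jug [0.426  0.3147 0.0476]
```

View pics/side17.png

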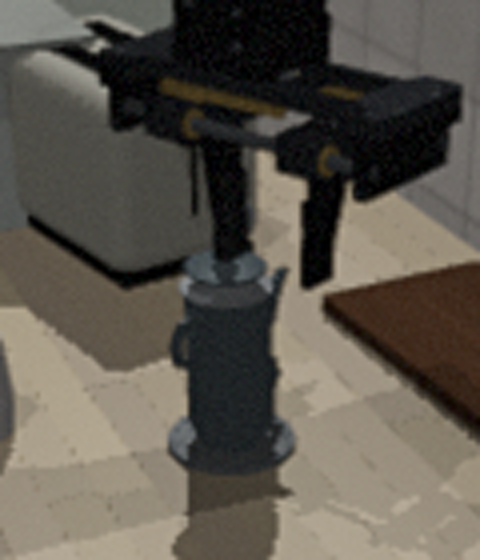

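View pics/top17.png

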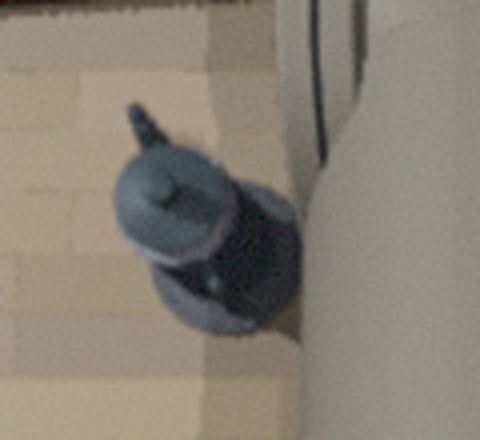

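```bash
python3 -c "
from h import *
print(workorder.close_job()); print(monitor.read_state()['time'])"
```

```text
the job is handed in; nothing more can be done
None
the job is handed in; nothing more can be done
```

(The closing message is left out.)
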